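# Pry open a gearbox and bring a spread snap ring to its axle groove

## Robot

A 6-joint arm with a two-finger parallel gripper is mounted at the origin on the work surface. World frame = base frame: x ahead of the robot, y to its left, z up, the work surface at z = 0. Lengths are in mm, angles in rad, forces in N, time in s.
With the tool pointing down it reaches from about 350 to 925 mm from the base axis. Payload 6.4 kg.
Tool frame: the origin (TCP) lies midway between the tips of the shut fingers; the grasp point (between the pads) lies 19 mm behind it; z points along the fingers, y is the line along which they close (so a half turn about z gives the same grasp; the last joint's range is limited). The gripper opens to 85 mm and grips with 20 to 120 N. Pads are 22 mm wide; open, the fingers measure 114 mm over their backs; the gripper's body (76 mm by 85 mm) begins 54 mm behind the grasp point. The pads swing forward as they close: fully open they stand 13 mm farther back than shut.
Start: joints at [-1.331, 0.245, 1.558, -0, 1.339, -0.174], TCP at [261.365, -595.149, 231.29] pointing down, gripper open.
Joint ranges: [-3.13, 3.13], [-1.02, 2.26], [0.13, 2.54], [-0.95, 4.09], [0.21, 2.88], [-2.74, 2.74]. Speed limits (rad/s): [2.57, 2.57, 3.14, 3.14, 3.14, 3.14].

## Interface

Orientations are given as a rotation vector (axis times angle).
In Python, from rig import * gives the robot as it stands.
- The arm moves only by the tool step_arm, never from a script. Its argument "motion" is one flat list of numbers, 7 for each row, row after row: the shift along the tool's x, y, z in units of 40 mm (1.0 is 40 mm), then the turn, a rotation vector about the tool's x, y, z in units of 5 degrees (1.0 is 5 degrees), then the opening, from -1 (shut) to 1 (fully open). A call has 1 to 5 rows; each row is the pose to reach, as a shift and turn from the pose commanded when the call began, along the tool's axes at that moment; what a row does not reach only later rows make up. A row lasts 1/12 s, in which the tool goes at most 41.7 mm and 7.16 degrees, less where a joint would pass 70% of its speed; a pose out of reach is approached as far as the arm can. A call with a gripper value outside its range is refused whole. The fingers move at their own pace and stop on an object; "force" is the grip in N (left out, the last holds). Time passes only in rows, so rows that repeat a pose let the fingers close. It gives the time, the measured TCP pose, the force, the opening and the grip force at its end, in the units of the state.
- get_obs(): the state, without advancing time (a new reading comes with each control period).
- get_image(name): name is "scene" or "side" or "wrist"; returns the picture (480x640x3 uint8, red, green, blue); there is no depth.
- calibration(name): a dict with "fx", "fy", "cx", "cy" (pixels), "origin" and "rotation" of the camera in the world; the wrist camera has in their place "T_tool_cam" (4x4, takes a point from camera to tool coordinates, whose origin is the TCP and whose axes are the flange's). Camera axes: x right, y up, looking along -z (the intrinsics and any distortion apply to the point x, -y, -z); pixel columns grow to the right and rows downward; lengths in mm; the calibration is good to about 2 mm. The wrist camera is an equidistant fisheye: a pixel r from the principal point sees the ray r / f radians off the axis. A picture is of the moment at which its call begins: read the wrist's pose just before it. calibration takes no time and is no camera call.
- sign_off(): hands the job in; it is judged then, once.
The state is a dict: "time_s": time; "joint_pos": joint angles; "joint_velocities": joint speeds; "joint_efforts": joint torques, N m; "ee_pos": TCP position; "ee_rot": TCP orientation; "contact_force": force on the tool from outside, world axes, zero at the start; "ft_torque": the same for the moment, N m; "width": finger opening in mm; "grasp_force": force on a finger pad.
Only numpy, scipy, OpenCV 4.12 (cv2) and the standard library are available. Lean on these libraries where they do the work, as an engineer would, in place of code of your own. Each camera call takes 0.05 s, during which the arm holds its last target. There are 200 camera calls.

## Task

Push the orange-handled pry blade into the slot under the gearbox cover and lever the cover up and over past upright so that it stays open, touching the cover only with the blade, then lay the blade flat on the bench again. Take the snap-ring pliers out of their stand and, squeezing them so that the ring on their tips is fully spread, slide it down over the axle stub until it is level with the groove just above the gear's hub, resting on the hub lightly at most. Finish while holding it there, with the pliers upright in the gripper and still squeezed so that the ring stays spread; leave everything else on the bench where it is.

Things in the scene. Friction and masses are not known exactly. Their poses are not given: they have to be found in the camera images.
- gearbox: Fixed open-topped blue housing 120 x 120 x 66 mm, walls 6 mm; four bolt feet stick out 16 mm at its y sides. Origin: centre of its underside, on the axle's axis; -x is its front, towards the robot; z up. Inside, under the cover, stands the axle stub (point groove) in a brass gear 78 mm across whose hub, 30 mm in diameter, has its flat top at z = 30 mm.
- groove (a point): On the axle's axis at mid-height of the groove, 33 mm above the gearbox's underside. Steel axle stub: groove 16 mm in diameter from 30 mm (the hub's top) to 36 mm above the underside, shaft 20 mm in diameter above it to 54 mm, chamfered end at 57 mm. Axes as the gearbox.
- pry_slot (a point): Middle of the slot's mouth on the outer face of the gearbox's front wall, 60 mm above its underside. The slot is 40 mm wide (y) and 12 mm high, runs through the 6 mm wall along +x and is closed at the top by the underside of the cover (6 mm above this point). Axes as the gearbox.
- cover_axis (a point): Middle of the cover's hinge axis: at the top of the gearbox's far (+x) wall, 60 mm beyond the gearbox's origin and 66 mm high, on the level of the closed cover's underside. The axis runs along the gearbox's y. Axes as the gearbox.
- cover: Flat grey sheet cover, 124 x 120 mm, 4.5 mm thick, 80 g, yellow strip at its front edge. Origin on the hinge axis; closed, it reaches 124 mm from there to the gearbox's front, 4 mm past the front wall, its underside level with the hinge axis. A stiff hinge keeps it at any angle; about 1 N at the front edge moves it.
- cover_hinge (a joint): Angle of the cover: 0 closed (it may start ajar by up to 0.04), grows as the front edge rises and swings away to +x, 1.57 upright, 2.0 at its stop.
- pry_blade: Loose pry tool lying flat on the bench, 80 g. Origin: centre of the underside below the grip place (near its centre of mass); +x points along the tool to the blade's tip, z up. Orange handle 18 mm wide (y), 24 mm high, from x = -85 to +15 mm; flat steel blade 16 mm wide, 3 mm thick, mid-height 12 mm above the underside, from x = 15 to 85 mm.
- blade_tip (a point): Middle of the end of the pry blade: 85 mm along x from the tool's origin, 12 mm above its underside. Axes as the tool.
- stand: Fixed green stand on the bench, base plate 70 x 90 x 6 mm, with two uprights at y = +-27 mm (8 mm wide, 34 mm in x, notched tops up to z = 87 mm) on which the pliers' crossbar rests. Origin: centre of its underside; the pliers stand in it with axes parallel to its own. Lift the pliers straight up by at least 75 mm to clear it.
- pliers: Loose snap-ring pliers, about 0.22 kg, upright, tips down, the ring fixed on their tips. Origin: on the pliers' middle plane, level with the ring's underside (20 mm above the bench at first); z up, x towards the ring, y the line along which the handles are squeezed. Crossbar 62 x 16 mm (y, x), z = 55 to 69 mm; pivot at z = 62 mm; two flat red handles 16 mm wide in x, z = 81 to 143 mm.
- pliers_grip (a point): Grip place between the handles, 117 mm above the pliers' origin; axes as the pliers. Across the outsides the handles measure about 61 mm here (71 mm at the top) when released, 42 mm when fully squeezed. Each handle needs 6 N to start moving and 20 N at the full stop: grip from above with about 40 N; a stop prevents over-spreading, and there the outsides are parallel.
- spread (a joint): Angle of the pliers' jaws: 0 released (ring closed, inner diameter 17 mm: does not pass the shaft), 0.161 fully squeezed (ring opening about 23.9 mm; the shaft is 20 mm).
- ring_eye (a point): Centre of the spread ring's opening, at mid-thickness of the 3 mm thick ring: x = 18 mm, y = 0, z = 1.5 mm from the pliers' origin. This point belongs on the axle's axis. Axes as the pliers. The dark steel ring is about 24 mm across outside when closed, 31 mm when spread, with two ears on the pliers' pins.
- jar: White jar with tan cap, 64 mm across, 85 mm high; to be left alone. Origin: centre of its underside.
- tin: Blue tin, 70 mm across, 80 mm high; to be left alone. Origin: centre of its underside.
- parts_tray: Black two-part tray 80 x 140 x 30 mm; to be left alone. Origin: centre of its underside.
- bearing: Steel bearing ring 40 mm across, 12 mm high, in the tray; to be left alone. Origin: centre of its underside.
- wrench: Steel wrench lying on the bench; to be left alone. Origin: centre of its underside.
- screwdriver: Screwdriver lying on the bench near the robot; to be left alone. Origin: centre of its underside.
- spare_gear: Spare brass gear, 60 mm across, 18 mm high, lying on the bench; to be left alone. Origin: centre of its underside.
Not all that is in view belongs to the job. Leave any turquoise look-alike of the pry_blade alone.

How it is judged:
By the outcome, as a careful person would: the job done as asked, in the order asked, and still so for the second after the job is handed in, while the arm keeps its last pose, push and grip.
It also fails if it takes over 69 s, if anything falls off the work surface, if the arm or the gripper's body presses on something with over 40 N, if the wrist force passes 120 N, or if a joint passes its speed limit or range.

## Working session

There is one attempt and no reset: what is moved stays moved. The work goes in short steps, Python scripts to look and compute and a tool call to move; the robot and the scene stay as the last step left them, time stands still between calls to the robot, and variables do not carry over. Pictures are saved under pics/ and viewed, at most 10 in all, crops included, and the job is handed in when it is done.

Besides the shell and the picture viewer there is one more tool, called after "Emit:" as a command line: name --argument value ..., lists and objects as JSON in quotes. step_arm: Moves the arm, as the interface text tells. Its arguments: {"type":"object","properties":{"motion":{"type":"array"},"force":{"type":"number"}},"required":["motion"]}

```bash
mkdir -p pics; ls; python3 - <<'E'
from rig import *
import cv2
print(get_obs())
for n in ("scene","side"):
    cv2.imwrite(f"pics/{n}0.png",get_image(n)[:,:,::-1])
for n in ("scene","side","wrist"): print(n,calibration(n))
E
```

```text
pics
{'time_s': 0.0, 'joint_pos': array([-1.33108225e+00,  2.45802229e-01,  1.55903034e+00, -1.70325429e-05,
        1.33870678e+00, -1.74117411e-01]), 'joint_velocities': array([-7.91113223e-04,  6.72222849e-05,  1.87791071e-03,  9.52199835e-05,
        1.39987598e-03,  1.90500881e-03]), 'joint_efforts': array([-8.60538075e-04, -4.29517579e+01, -3.26127577e+01, -1.67583153e-04,
        5.40488865e-03, -2.83752264e-06]), 'ee_pos': array([ 261.23278471, -594.57658952,  230.17912617]), 'ee_rot': array([-3.07267510e+00, -6.45022823e-01,  1.26213821e-04]), 'contact_force': array([-0.54343632,  0.75357964, -0.56046969]), 'ft_torque': array([-0.01135972,  0.01452668, -0.03524543]), 'grasp_force': 0.0, 'width': 85.26569460296021}
scene {'fx': 480.136421570515, 'fy': 480.136421570515, 'cx': 313.4693381071908, 'cy': 245.97416811500483, 'origin': array([ 905.00110884, -535.41662956, 1034.48634926]), 'rotation': array([0.65149623, 0.16208311, 0.48126041])}
side {'fx': 607.7118457355696, 'fy': 607.7118457355696, 'cx': 305.9395062459445, 'cy': 236.46754408910033, 'origin': array([-408.06184611, 1079.50958127, 1234.67241616]), 'rotation': array([ 0.41724804, -1.03786958, -2.21098184])}
wrist {'fx': 371.64829954431775, 'fy': 371.64829954431775, 'cx': 323.99746050336046, 'cy': 236.6153404248356, 'T_tool_cam': array([[-6.94861026e-04,  9.59190783e-01,  2.82758834e-01,
         7.25002007e+01],
       [ 9.99999510e-01,  4.67319459e-04,  8.72164325e-04,
        -9.10209770e-01],
       [ 7.04433277e-04,  2.82759302e-01, -9.59190639e-01,
        -1.43059132e+02],
       [ 0.00000000e+00,  0.00000000e+00,  0.00000000e+00,
         1.00000000e+00]])}
```

View pics/scene0.png

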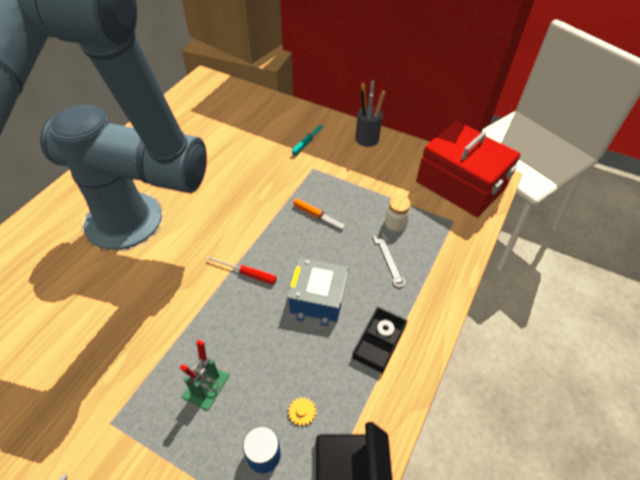

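View pics/side0.png

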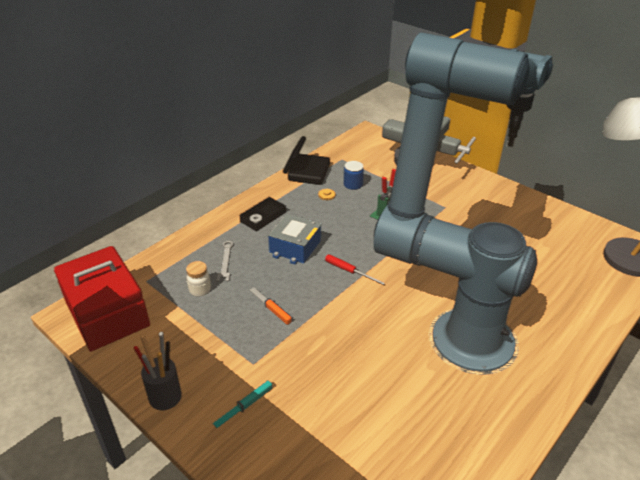

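Scene view: orange-handled pry blade at (318,213) with grey blade tip toward (342,227). Things it could be taken for are the turquoise look-alike (307,140) and the red screwdriver (245,270); the red pliers handles are at (200,358), in the green stand (205,385). The gearbox is at (318,290), with the yellow strip at (296,277). By the description I choose the orange one at (318,213), which the side view shows at (272,307).

```bash
cat > h.py <<'E'
from rig import *
import numpy as np, cv2
from scipy.spatial.transform import Rotation as R
def cam(n,obs=None):
    c=calibration(n)
    if n=="wrist":
        T=c["T_tool_cam"]; Rt=R.from_rotvec(obs["ee_rot"]).as_matrix()
        return c,Rt@T[:3,:3],Rt@T[:3,3]+obs["ee_pos"]
    return c,R.from_rotvec(c["rotation"]).as_matrix(),c["origin"]
def rays(n,px,obs=None):
    c,Rm,o=cam(n,obs); px=np.atleast_2d(px).astype(float)
    u=(px[:,0]-c["cx"])/c["fx"]; v=(px[:,1]-c["cy"])/c["fy"]
    if n=="wrist":
        r=np.hypot(u,v)+1e-12; d=np.c_[np.sin(r)*u/r,-np.sin(r)*v/r,-np.cos(r)]
    else: d=np.c_[u,-v,-np.ones_like(u)]
    return o,d@Rm.T
def plane(n,px,z,obs=None):
    o,d=rays(n,px,obs); return o+d*((z-o[2])/d[:,2])[:,None]
def proj(n,P,obs=None):
    c,Rm,o=cam(n,obs); q=(np.atleast_2d(P)-o)@Rm; x,y,z=q[:,0],-q[:,1],-q[:,2]
    if n=="wrist":
        s=np.hypot(x,y)+1e-12; t=np.arctan2(s,z); return np.c_[c["cx"]+c["fx"]*t*x/s,c["cy"]+c["fy"]*t*y/s]
    return np.c_[c["cx"]+c["fx"]*x/z,c["cy"]+c["fy"]*y/z]
def tri(n1,p1,n2,p2,o1=None,o2=None):
    a,d=rays(n1,p1,o1); b,e=rays(n2,p2,o2); d=d[0]/np.linalg.norm(d[0]); e=e[0]/np.linalg.norm(e[0])
    s=np.linalg.lstsq(np.c_[d,-e],b-a,rcond=None)[0]; P,Q=a+s[0]*d,b+s[1]*e
    return (P+Q)/2,np.linalg.norm(P-Q)
def blobs(img,lo,hi,amin=30):
    m=cv2.inRange(cv2.cvtColor(img,cv2.COLOR_RGB2HSV),lo,hi)
    cs=[c for c in cv2.findContours(m,cv2.RETR_EXTERNAL,cv2.CHAIN_APPROX_NONE)[0] if cv2.contourArea(c)>amin]
    return m,sorted(cs,key=cv2.contourArea,reverse=True)
COL=dict(orange=((6,170,120),(17,255,255)),yellow=((24,170,120),(34,255,255)),red=((0,180,80),(4,255,255)),green=((60,80,30),(85,255,200)),blue=((100,120,40),(118,255,255)))
E
python3 - <<'E'
from h import *
I={n:cv2.imread(f"pics/{n}0.png")[:,:,::-1].copy() for n in("scene","side")}
for k,z in dict(orange=18,yellow=70,red=100,green=40,blue=40).items():
    for n in I:
        for c in blobs(I[n],*COL[k],15)[1][:5]:
            p=c[:,0].mean(0); print(k,n,p.round(),cv2.contourArea(c),plane(n,p,z)[0].round())
E
```

```text
orange scene [307. 208.] 175.0 [445. 279.  18.]
orange side [278. 311.] 206.0 [439. 288.  18.]
orange side [636. 249.] 28.5 [-191. -628.   18.]
yellow scene [301. 411.] 380.5 [ 727. -252.   70.]
yellow scene [295. 276.] 39.0 [553.  26.  70.]
red scene [413.  87.] 30175.0 [526. 862. 100.]
red scene [562.  41.] 5583.5 [ 906. 1407.  100.]
red scene [630. 132.] 931.5 [1193.  963.  100.]
red scene [257. 274.] 248.0 [482. -29. 100.]
red scene [201. 350.] 75.5 [ 483. -250.  100.]
red side [100. 298.] 3977.0 [764. 619. 100.]
red side [340. 263.] 174.5 [383.  96. 100.]
red side [384. 184.] 28.0 [ 524. -297.  100.]
red side [392. 177.] 23.0 [ 529. -348.  100.]
green scene [205. 385.] 741.0 [ 514. -293.   40.]
green scene [210. 385.] 25.5 [ 522. -287.   40.]
green side [256. 394.] 259.0 [275. 527.  40.]
green side [228. 415.] 142.0 [281. 611.  40.]
green side [379. 209.] 88.5 [ 500. -243.   40.]
blue scene [313. 310.] 512.5 [628. -19.  40.]
blue scene [265. 463.] 217.5 [ 709. -364.   40.]
blue side [285. 250.] 443.5 [585. 106.  40.]
blue side [351. 177.] 145.0 [ 683. -327.   40.]
```

```bash
cat >> h.py <<'E'
def down(yaw,pitch=0):
    "tool z down, tool x at world yaw (deg); pitch about tool y (deg)"
    y=np.radians(yaw)
    return R.from_matrix(np.c_[[np.cos(y),np.sin(y),0],[np.sin(y),-np.cos(y),0],[0,0,-1]])*R.from_euler("y",pitch,degrees=True)
def plan(P,Rt,P0=None,R0=None):
    o=get_obs(); P0=o["ee_pos"] if P0 is None else np.array(P0); R0=R.from_rotvec(o["ee_rot"]) if R0 is None else R0
    s=R0.inv().apply(np.array(P)-P0)/40; t=np.degrees((R0.inv()*Rt).as_rotvec())/5
    print("shift",s.round(3),"turn",t.round(3)); return s,t
E
python3 - <<'E'
from h import *
plan([560,-230,330],down(0))
plan([620,30,330],down(0),[560,-230,330],down(0))
plan([500,260,300],down(0),[620,30,330],down(0))
E
```

```text
shift [10.505 -5.348 -2.48 ] turn [-2.000e-02  1.000e-03  4.741e+00]
shift [ 1.5 -6.5  0. ] turn [0. 0. 0.]
shift [-3.   -5.75  0.75] turn [0. 0. 0.]
```

Emit:
step_arm --motion '[0.7,-0.36,-0.17,0,0,0,1,1.4,-0.72,-0.33,0,0,0,1,2.1,-1.07,-0.5,0,0,0,1,2.8,-1.43,-0.66,0,0,0,1,3.5,-1.78,-0.83,0,0,0,1]'

```text
time_s: 0.52
ee_pos: [361.4, -472.1, 264.1]
ee_rot: [-3.074, -0.644, 0.0]
contact_force: [0.7, -0.4, 0.1]
width: 85.2
grasp_force: 0.0
```

Emit:
step_arm --motion '[0.7,-0.36,-0.17,0,0,0,1,1.4,-0.72,-0.33,0,0,0,1,2.1,-1.07,-0.5,0,0,0,1,2.8,-1.43,-0.66,0,0,0,1,3.5,-1.78,-0.83,0,0,0,1]'

```text
time_s: 0.93
ee_pos: [461.0, -350.6, 297.4]
ee_rot: [-3.074, -0.645, 0.001]
contact_force: [0.7, -1.0, 0.4]
width: 85.3
grasp_force: 0.0
```

Emit:
step_arm --motion '[0.7,-0.36,-0.17,0,0,0.95,1,1.4,-0.72,-0.33,0,0,1.9,1,2.1,-1.07,-0.5,0,0,2.85,1,2.8,-1.43,-0.66,0,0,3.8,1,3.5,-1.78,-0.83,0,0,4.74,1]'

```text
time_s: 1.35
ee_pos: [560.6, -229.1, 330.6]
ee_rot: [-3.141, 0.006, 0.001]
contact_force: [0.0, -1.1, -0.8]
width: 85.3
grasp_force: 0.0
```

```bash
cat > snap.py <<'E'
import sys,pickle
from h import *
n=sys.argv[1]; o=get_obs(); im=get_image("wrist"); cv2.imwrite(f"pics/{n}.png",im[:,:,::-1]); pickle.dump(o,open(f"pics/{n}.pkl","wb"))
print(round(o["time_s"],2),o["ee_pos"].round(1),o["ee_rot"].round(3),abs(o["joint_velocities"]).max().round(3),o["joint_pos"].round(2),o["width"])
E
python3 snap.py w1
```

```text
1.35 [ 560.6 -229.1  330.6] [-3.141e+00  6.000e-03  1.000e-03] 1.599 [-0.58  0.08  1.57 -0.    1.5   1.  ] 85.28701330248505
```

Emit:
step_arm --motion '[0,0,0,0,0,0,1,0,0,0,0,0,0,1]'

```text
time_s: 1.57
ee_pos: [560.0, -230.3, 330.3]
ee_rot: [-3.141, -0.003, 0.002]
contact_force: [0.2, -0.0, 0.3]
width: 85.3
grasp_force: 0.0
```

```bash
python3 snap.py w1
```

```text
1.57 [ 560.  -230.3  330.3] [-3.141e+00 -3.000e-03  2.000e-03] 0.03 [-0.58  0.08  1.57 -0.    1.5   0.99] 85.31928809616812
```

Emit:
step_arm --motion '[0.2,-0.9,0,0,0,0,1,0.4,-1.8,0,0,0,0,1,0.6,-2.7,0,0,0,0,1,0.8,-3.6,0,0,0,0,1,1.0,-4.5,0,0,0,0,1]'

```text
time_s: 2.03
ee_pos: [599.5, -50.5, 330.3]
ee_rot: [-3.142, 0.003, 0.001]
contact_force: [-0.0, 0.7, 1.0]
width: 85.2
grasp_force: 0.0
```

Emit:
step_arm --motion '[0.2,-0.7,0,0,0,0,1,0.4,-1.4,0,0,0,0,1,0.5,-2,0,0,0,0,1,0.5,-2,0,0,0,0,1,0.5,-2,0,0,0,0,1]'

```text
time_s: 2.45
ee_pos: [619.7, 29.0, 330.2]
ee_rot: [3.141, 0.001, -0.002]
contact_force: [-0.4, -0.8, -0.8]
width: 85.1
grasp_force: 0.0
```

```bash
python3 snap.py w2
```

```text
2.45 [619.7  29.  330.2] [ 3.141e+00  1.000e-03 -2.000e-03] 0.031 [-0.14  0.11  1.53 -0.    1.5   1.43] 85.12099987363885
```

Emit:
step_arm --motion '[-0.4,-0.8,0.1,0,0,0,1,-0.8,-1.6,0.2,0,0,0,1,-1.2,-2.4,0.3,0,0,0,1,-1.6,-3.2,0.4,0,0,0,1,-2,-4,0.5,0,0,0,1]'

```text
time_s: 2.92
ee_pos: [539.4, 188.5, 310.6]
ee_rot: [3.141, -0.005, -0.0]
contact_force: [-0.5, -0.6, 0.2]
width: 85.7
grasp_force: 0.0
```

Emit:
step_arm --motion '[-0.4,-0.6,0.1,0,0,0,1,-0.7,-1.2,0.2,0,0,0,1,-1,-1.75,0.25,0,0,0,1,-1,-1.75,0.25,0,0,0,1,-1,-1.75,0.25,0,0,0,1]'

```text
time_s: 3.33
ee_pos: [499.9, 258.5, 300.6]
ee_rot: [3.141, 0.0, -0.0]
contact_force: [0.3, -0.2, -0.2]
width: 85.4
grasp_force: 0.0
```

```bash
python3 snap.py w3; python3 -c "
import cv2,numpy as np
a=[cv2.resize(cv2.imread(f'pics/w{i}.png'),(400,300)) for i in(1,2,3)]
cv2.imwrite('pics/m.png',np.vstack([np.hstack(a[:2]),np.hstack([a[2],a[2]*0])]))"
```

```text
3.33 [499.9 258.5 300.6] [ 3.141  0.    -0.   ] 0.027 [ 0.28 -0.01  1.71 -0.    1.44  1.85] 85.42410442268813
```

View pics/m.png

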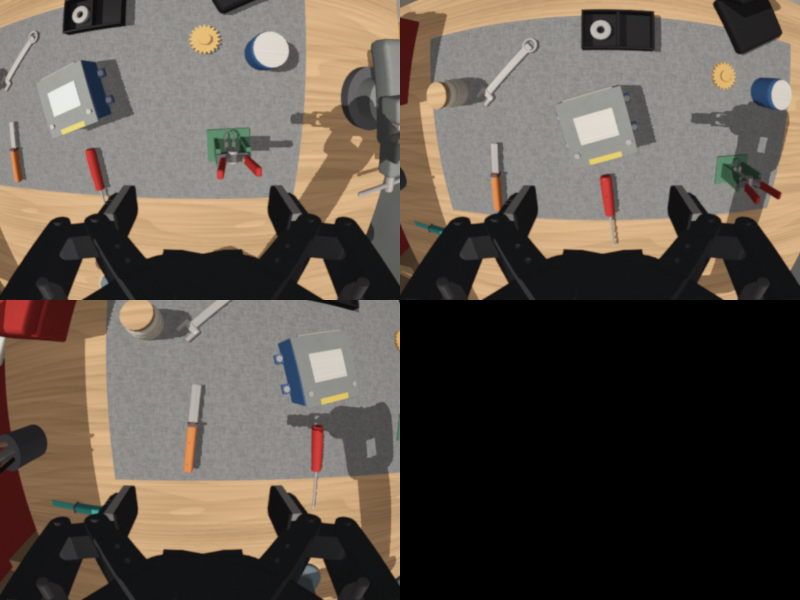

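The montage shows the orange blade in w3 at full-picture (309,208), tip at (312,140), the turquoise tool at (120,330) bottom left, and the screwdriver at (508,240). The gearbox cover in w2 is at full (318,200), with its yellow strip toward the robot at (328,252). The stand with pliers in w1 is at full (375,235). One close crop next, to check the choice and find corners.

```bash
python3 -c "
import cv2,numpy as np
w=[cv2.imread(f'pics/w{i}.png') for i in(1,2,3)]
a=cv2.resize(w[1][120:290,230:430],(400,340),interpolation=2)
b=cv2.resize(w[2][120:290,200:400],(400,340),interpolation=2)
c=cv2.resize(w[0][190:300,300:440],(330,260),interpolation=2)
o=np.zeros((600,800,3),np.uint8); o[:340,:400]=a;o[:340,400:]=b;o[340:,:330]=c
d=cv2.resize(w[0][80:240,40:220],(292,260),interpolation=2); o[340:,330:622]=d
cv2.imwrite('pics/m2.png',o)"
```

```text
(no output)
```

View pics/m2.png

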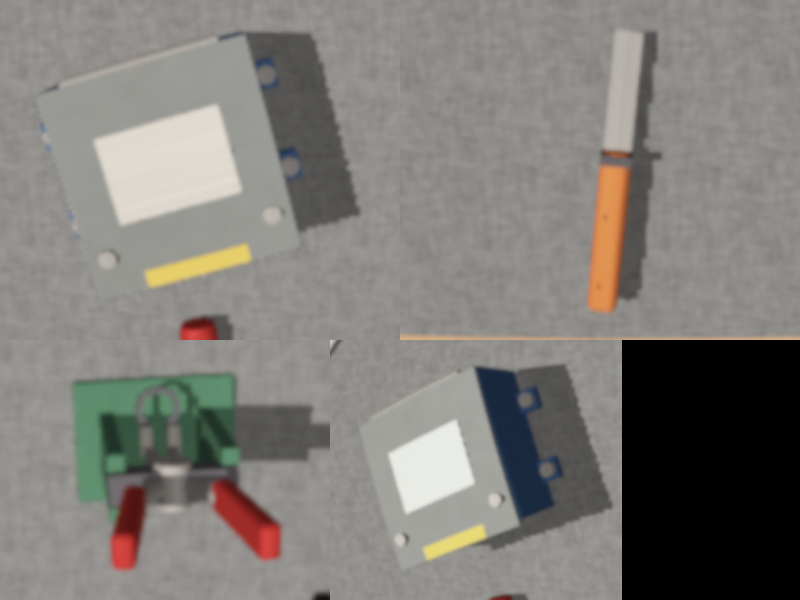

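Crop confirms orange handle with steel blade, tip up at (628,30) in the crop. Cover corners in the crop: (38,97), (250,33), (300,247), (105,298). The stand and pliers show ring away from the robot and red handles at (125,530) and (250,525).

```bash
cat > meas.py <<'E'
from h import *
import pickle
L=lambda n:(cv2.imread(f"pics/{n}.png")[:,:,::-1].copy(),pickle.load(open(f"pics/{n}.pkl","rb")))
def rect(P):
    (c,s,a)=cv2.minAreaRect(P[:,:2].astype(np.float32)); return np.round(c,1),np.round(s,1),round(a,2)
E
python3 - <<'E'
from meas import *
im,o=L("w2")
c=np.array([[38,97],[250,33],[300,247],[105,298]])/2+[230,120]
P=plane("wrist",c,70.5,o); print("cover w2",P.round(1)); 
for i in range(4): d=P[(i+1)%4]-P[i]; print(np.hypot(*d[:2]).round(1),np.degrees(np.arctan2(d[1],d[0])).round(2))
for n in("w1","w2","w3"):
    im,o=L(n); 
    for cc in blobs(im,*COL["yellow"],30)[1]:
        print(n,"yellow",rect(plane("wrist",cc[:,0],71.5,o)))
    c0=max(blobs(im,*COL["orange"],30)[1],key=cv2.contourArea,default=None)
    if c0 is not None: print(n,"orange",rect(plane("wrist",c0[:,0],20,o)))
    g=blobs(im,*COL["green"],100)[1]
    if g: print(n,"green",rect(plane("wrist",g[0][:,0],6,o)))
    hs=cv2.cvtColor(im,cv2.COLOR_RGB2HSV)
    if n=="w3": print(hs[150,312],hs[150,300],hs[200,307])
im,o=L("w3")
print("blade",plane("wrist",[[307.5,135.5],[321.5,136.5],[301,196],[316.5,196.5]],13.5,o).round(1))
im,o=L("w1")
c=np.array([[73,382],[235,374]])-[0,340]; print("stand far corners",plane("wrist",c/2.357+[300,190],6,o).round(1))
E
```

```text
cover w2 [[650.5 112.7  70.5]
 [684.6  -2.9  70.5]
 [564.4 -33.8  70.5]
 [533.1  78.8  70.5]]
120.5 -73.58
124.2 -165.6
116.9 105.51
122.2 16.08
w1 orange (array([444. , 279.1]), array([ 9.6, 85.5]), 83.46)
w1 green (array([ 501.8, -284.4]), array([65.7, 87.1]), 3.91)
w2 orange (array([441.1, 278.9]), array([ 8.2, 86.1]), 82.93)
w2 green (array([ 488.6, -310.7]), array([ 95.9, 141.5]), 3.41)
w3 orange (array([442.8, 277.7]), array([ 2.8, 83.1]), 83.9)
[ 14  18 182] [ 18   9 144] [174  12 107]
blade [[565.6 278.5  13.5]
 [564.3 262.5  13.5]
 [494.7 286.7  13.5]
 [494.1 268.5  13.5]]
stand far corners [[ 532.3 -237.8    6. ]
 [ 537.5 -327.2    6. ]]
```

```bash
python3 - <<'E'
from meas import *
for n in("w3","w2"):
    im,o=L(n)
    m,cs=blobs(im,(5,110,60),(20,255,255),60)
    hull=np.vstack([c[:,0] for c in cs if 1]) 
    for c in cs:
        P=plane("wrist",c[:,0],22,o); 
        if abs(P[:,1].mean()-280)<25 and abs(P[:,0].mean()-450)<60: print(n,rect(P))
plan([480,279.5,60],down(-6.2)); plan([480,279.5,4],down(-6.2))
E
```

```text
w3 (array([443.2, 283.8]), array([18.1, 90.8]), 83.79)
w2 (array([444.8, 279.8]), array([24.8, 98.1]), 83.96)
shift [-0.512 -0.541  6.021] turn [ 0.007 -0.002  1.227]
shift [-0.512 -0.542  7.421] turn [ 0.007 -0.002  1.227]
```

Emit:
step_arm --motion '[-0.1,-0.1,0.8,0,0,0.25,1,-0.2,-0.2,1.6,0,0,0.5,1,-0.3,-0.3,2.4,0,0,0.75,1,-0.4,-0.4,3.2,0,0,1,1,-0.51,-0.54,4,0,0,1.23,1]'

```text
time_s: 3.8
ee_pos: [480.6, 279.0, 139.8]
ee_rot: [3.137, -0.175, 0.002]
contact_force: [0.8, 0.8, 0.1]
width: 85.7
grasp_force: 0.0
```

Emit:
step_arm --motion '[0,0,0.8,0,0,0,1,0,0,1.6,0,0,0,1,0,0,2.4,0,0,0,1,0,0,3,0,0,0,1,0,0,3.4,0,0,0,1]'

```text
time_s: 4.22
ee_pos: [479.0, 278.4, 2.0]
ee_rot: [3.135, -0.173, -0.006]
contact_force: [0.0, -0.3, -0.3]
width: 85.2
grasp_force: 0.0
```

Emit:
step_arm --motion '[0,0,0,0,0,0,-1,0,0,0,0,0,0,-1,0,0,0,0,0,0,-1,0,0,0,0,0,0,-1,0,0,0,0,0,0,-1]' --force 60

```text
time_s: 4.63
ee_pos: [481.0, 281.1, 6.6]
ee_rot: [-3.136, 0.169, -0.005]
contact_force: [-0.2, -0.4, 1.0]
width: 25.6
grasp_force: 0.0
```

Emit:
step_arm --motion '[0,0,0,0,0,0,-1,0,0,0,0,0,0,-1,0,0,0,0,0,0,-1,0,0,0,0,0,0,-1,0,0,0,0,0,0,-1]'

```text
time_s: 5.05
ee_pos: [480.9, 281.3, 6.6]
ee_rot: [-3.136, 0.168, -0.005]
contact_force: [-0.2, -2.0, 6.8]
width: 16.6
grasp_force: 60.3
```

```bash
python3 snap.py w4
```

```text
5.05 [480.9 281.3   6.6] [-3.136  0.168 -0.005] 0.002 [ 0.33  0.35  1.9  -0.    0.89  2.  ] 16.55320430220856
```

View pics/w4.png

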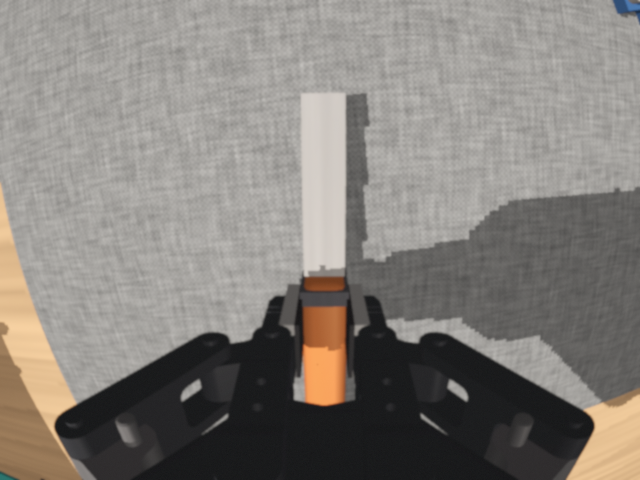

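The blade is gripped, aligned with the tool, tip centre at (324,93), handle between the pads.

```bash
python3 - <<'E'
from meas import *
im,o=L("w4")
Rt=R.from_rotvec(o["ee_rot"])
P=plane("wrist",[[302,93],[346,93],[302,274],[346,274]],13.5,o); q=Rt.inv().apply(P-o["ee_pos"]); print(q.round(1))
# cover corners refined in w1,w2,w3
im,o2=L("w2"); 
c=np.array([[38,97],[250,33],[300,247],[105,298]])/2+[230,120]
for n,c in (("w2",c),("w1",np.array([[360,430],[478,367],[519,525],[402,568]])/[1.622,1.625]-[330/1.622-40,340/1.625-80])):
    im,o2=L(n); g=cv2.cvtColor(im,cv2.COLOR_RGB2GRAY)
    s=cv2.cornerSubPix(g,c.astype(np.float32).reshape(-1,1,2),(4,4),(-1,-1),(3,30,.01))[:,0]
    print(n,(s-c).round(1).tolist(),plane("wrist",s,70.5,o2)[:,:2].round(1).tolist(), plane("wrist",s,70.5,o2)[:,:2].mean(0))
E
```

```text
[[85.6 -9.1 -6.7]
 [85.6  6.8 -6.7]
 [16.4 -9.9 -6.9]
 [16.4  7.5 -6.9]]
w2 [[-1.6, -0.4], [-3.2, -0.7], [0.0, 0.0], [0.0, 0.0]] [[650.9, 114.5], [685.2, 0.5], [564.2, -33.8], [533.0, 78.8]] [608.31212895  40.00072791]
w1 [[-0.9, -1.6], [-2.5, -0.3], [0.1, -0.8], [-0.4, 1.4]] [[650.7, 114.8], [683.3, -0.7], [565.9, -32.0], [532.6, 83.8]] [608.12477593  41.4766502 ]
```

```bash
cat >> h.py <<'E'
G0=np.array([610.1,41.,0]); GY=15.7
TIP=np.array([85.5,-1.,-5.4])
gw=lambda p:G0+R.from_euler("z",GY,degrees=True).apply(p)
def tcp_tip(g,yaw=None,pitch=0):
    "TCP so that the blade tip is at gearbox-frame point g"
    Rt=down(GY if yaw is None else yaw,pitch); return gw(np.array(g,float))-Rt.apply(TIP),Rt
E
python3 - <<'E'
from h import *
A=tcp_tip([-85,0,110]); plan(*A); B=tcp_tip([-85,0,60]); plan(*B,*A); C=tcp_tip([-42,0,60]); plan(*C,*B); print(A[0],C[0])
E
```

```text
shift [-0.09   7.233 -2.457] turn [-4.000e-03 -3.400e-02 -4.364e+00]
shift [0.   0.   1.25] turn [0. 0. 0.]
shift [1.075 0.    0.   ] turn [0. 0. 0.]
[446.23165768  -6.10006779 104.6       ] [487.62740278   5.53575139  54.6       ]
```

Emit:
step_arm --motion '[0,0,-0.8,0,0,0,-1,0,0,-1.6,0,0,0,-1,0,0.7,-2.46,0,0,-0.5,-1,0,1.6,-2.46,0,0,-1,-1,-0.05,2.5,-2.46,0,0,-1.6,-1]'

```text
time_s: 5.52
ee_pos: [468.8, 181.4, 106.5]
ee_rot: [-3.14, -0.058, -0.011]
contact_force: [-0.1, 0.0, -2.1]
width: 16.7
grasp_force: 59.4
```

```bash
python3 - <<'E'
from h import *
o=get_obs(); print(o["contact_force"].round(1),o["ee_pos"].round(1)); plan(*tcp_tip([-85,0,110]))
E
```

```text
[-0.1  0.  -2.1] [468.8 181.4 106.5]
shift [-0.737  4.663  0.041] turn [ 0.003 -0.077 -2.715]
```

Emit:
step_arm --motion '[-0.15,0.93,0,0,0,-0.5,-1,-0.3,1.86,0,0,0,-1.1,-1,-0.45,2.8,0,0,0,-1.6,-1,-0.6,3.7,0,0,0,-2.2,-1,-0.74,4.6,0.04,0,0,-2.72,-1]'

```text
time_s: 5.93
ee_pos: [442.7, -4.6, 102.1]
ee_rot: [3.112, 0.427, 0.002]
contact_force: [1.3, -0.3, -0.7]
width: 16.7
grasp_force: 59.4
```

Emit:
step_arm --motion '[0,0,0.6,0,0,0,-1,0,0,1.1,0,0,0,-1,0,0,1.1,0,0,0,-1]'

```text
time_s: 6.18
ee_pos: [440.0, -3.1, 54.5]
ee_rot: [-3.111, -0.419, 0.01]
contact_force: [-1.3, 0.4, -1.3]
width: 16.8
grasp_force: 59.4
```

```bash
python3 snap.py w5; python3 - <<'E'
from h import *
plan(*tcp_tip([-85,0,60])); plan(*tcp_tip([-42,0,60]))
a=cv2.imread("pics/w5.png")
s=get_image("scene")[:,:,::-1][240:340,220:370]
cv2.imwrite("pics/m5.png",np.hstack([cv2.resize(a,(480,360)),cv2.resize(s,(320,360)[:2])]))
E
```

```text
6.18 [440.   -3.1  54.5] [-3.111 -0.419  0.01 ] 0.064 [-0.27  0.01  2.18  0.    0.96  1.04] 16.815136424787955
shift [0.1   0.111 0.036] turn [-0.03   0.049 -0.056]
shift [1.175 0.106 0.031] turn [-0.03   0.049 -0.056]
```

View pics/m5.png

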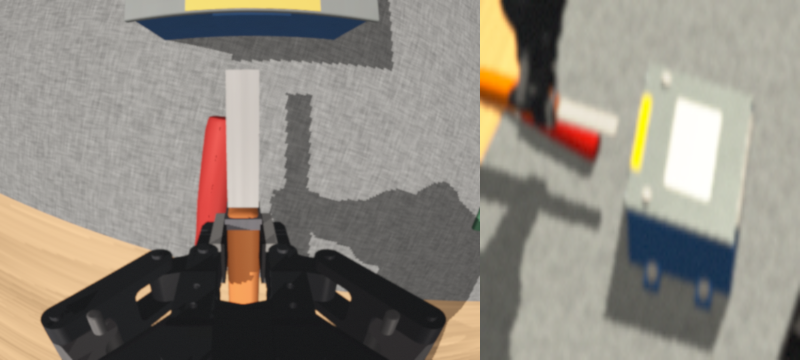

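The picture shows the blade level, aimed at the gearbox front with a small gap (tip at (243,70), strip centre at (252,5)), so a 4 mm shift to the right is wanted. Inserting.

Emit:
step_arm --motion '[0,0.11,0.03,0,0,0,-1,0.3,0.11,0.03,0,0,0,-1,0.6,0.11,0.03,0,0,0,-1,0.6,0.11,0.03,0,0,0,-1]'

```text
time_s: 6.62
ee_pos: [470.6, -1.0, 58.5]
ee_rot: [3.111, 0.425, 0.007]
contact_force: [0.0, -0.6, -0.5]
width: 16.3
grasp_force: 59.4
```

Emit:
step_arm --motion '[0.2,0,0,0,0,0,-1,0.4,0,0,0,0,0,-1,0.58,0,0,0,0,0,-1,0.58,0,0,0,0,0,-1]'

```text
time_s: 6.95
ee_pos: [491.4, 5.3, 57.1]
ee_rot: [3.112, 0.423, 0.002]
contact_force: [-0.4, 0.0, -0.6]
width: 16.7
grasp_force: 59.4
```

```bash
python3 - <<'E'
from h import *
o=get_obs(); print(o["contact_force"].round(1),o["width"]); r=102
ph0=0
A=tcp_tip([-42,0,60]); plan(*A)
prev=A
for ph in (0.1,0.25,.45,.7,.95,1.2,1.4,1.6,1.75,1.88):
    rr=r+ (0 if ph<1 else -4)
    B=tcp_tip([60-rr*np.cos(ph),0,64.5+rr*np.sin(ph)]); print(ph,end=" "); plan(*B,*A)
E
```

```text
[-0.4  0.  -0.6] 16.677900422922278
shift [-0.09  -0.032  0.061] turn [ 0.008 -0.017 -0.041]
0.1 shift [ 0.013  0.    -0.367] turn [0. 0. 0.]
0.25 shift [ 0.079  0.    -0.743] turn [0. 0. 0.]
0.45 shift [ 0.254  0.    -1.222] turn [0. 0. 0.]
0.7 shift [ 0.6   -0.    -1.755] turn [0. 0. 0.]
0.95 shift [ 1.067  0.    -2.187] turn [0. 0. 0.]
1.2 shift [ 1.662 -0.    -2.396] turn [0. 0. 0.]
1.4 shift [ 2.134 -0.    -2.527] turn [0. 0. 0.]
1.6 shift [ 2.622  0.    -2.561] turn [0. 0. 0.]
1.75 shift [ 2.987 -0.    -2.523] turn [0. 0. 0.]
1.88 shift [ 3.296 -0.    -2.446] turn [0. 0. 0.]
```

Emit:
step_arm --motion '[0,0,-0.3,0,0,0,-1,0.03,0,-0.68,0,0,0,-1,0.2,0,-1.16,0,0,0,-1,0.54,0,-1.7,0,0,0,-1,0.54,0,-1.7,0,0,0,-1]'

```text
time_s: 7.37
ee_pos: [514.6, 10.6, 128.8]
ee_rot: [3.11, 0.423, 0.013]
contact_force: [1.5, 0.1, 0.3]
width: 16.3
grasp_force: 59.4
```

```bash
python3 snap.py w6; python3 - <<'E'
from h import *
o=get_obs(); print(o["contact_force"].round(1),o["width"],o["grasp_force"])
a=cv2.imread("pics/w6.png")
s=get_image("scene")[:,:,::-1][200:340,220:400]
cv2.imwrite("pics/m6.png",np.hstack([cv2.resize(a,(400,300)),cv2.resize(s,(400,300))]))
E
```

```text
7.37 [514.6  10.6 128.8] [3.11  0.423 0.013] 0.06 [-0.2   0.04  1.98  0.    1.11  1.1 ] 16.340208303760694
[-0.1  0.4 -1.6] 16.65328974536158 59.3781316280365
```

View pics/m6.png

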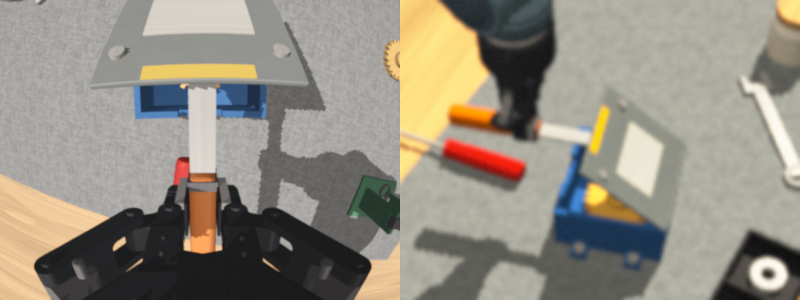

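The cover is up at about 40°, resting on the blade tip at (200,85), with the gear visible inside. Carrying on over.

Emit:
step_arm --motion '[0.47,0,-0.4,0,0,0,-1,1.0,0,-0.62,0,0,0,-1,1.5,0,-0.72,0,0,0,-1,2.0,0,-0.75,0,0,0,-1,2.0,0,-0.75,0,0,0,-1]'

```text
time_s: 7.88
ee_pos: [589.1, 32.5, 153.2]
ee_rot: [-3.113, -0.423, 0.0]
contact_force: [0.0, -1.0, -0.7]
width: 16.7
grasp_force: 59.4
```

Emit:
step_arm --motion '[0.25,0,0.02,0,0,0,-1,0.5,0,0.06,0,0,0,-1,0.7,0,0.1,0,0,0,-1,0.7,0,0.1,0,0,0,-1]'

```text
time_s: 8.22
ee_pos: [615.3, 39.9, 149.4]
ee_rot: [-3.113, -0.423, 0.001]
contact_force: [-0.3, -0.4, -0.9]
width: 16.5
grasp_force: 59.4
```

```bash
python3 snap.py w7; python3 - <<'E'
from h import *
o=get_obs(); print(o["contact_force"].round(1),o["width"],o["grasp_force"], gw([0,0,0])); print(R.from_euler("z",-GY,degrees=True).apply(o["ee_pos"]+R.from_rotvec(o["ee_rot"]).apply(TIP)-G0))
a=cv2.imread("pics/w7.png")
s=get_image("scene")[:,:,::-1][170:310,220:400]
cv2.imwrite("pics/m7.png",np.hstack([cv2.resize(a,(400,300)),cv2.resize(s,(400,300))]))
E
```

```text
8.22 [615.3  39.9 149.4] [-3.113e+00 -4.230e-01  1.000e-03] 0.026 [-0.12  0.25  1.71  0.    1.18  1.18] 16.47247073716808
[ 0.   0.2 -0.4] 16.64962940349942 59.404136538505554 [610.1  41.    0. ]
[ 89.74007932  -1.78990485 154.95667068]
```

View pics/m7.png

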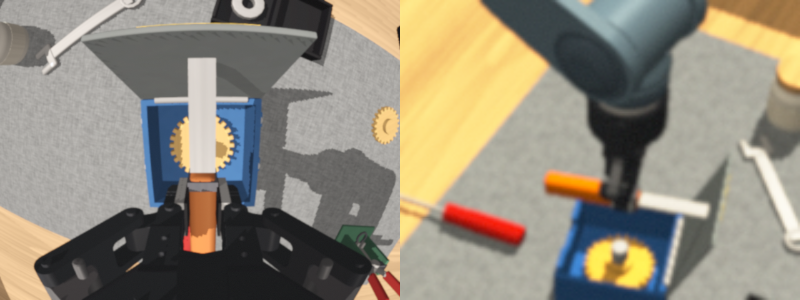

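The cover is past upright (≈1.89 rad by the tip position), and the axle and gear are exposed at (203,145). Next: retreat, then lay the blade back where it was.

```bash
python3 - <<'E'
from h import *
A=tcp_tip([0,0,150]); plan(*A); B=([481,281.3,40],down(-6.2)); plan(*B,*A); plan([481,281.3,6.6],down(-6.2),*B)
E
```

```text
shift [-2.238 -0.028  0.135] turn [-0.004  0.009 -0.048]
shift [ 0.656 -6.682  2.615] turn [0.   0.   4.38]
shift [0.    0.    0.835] turn [0. 0. 0.]
```

Emit:
step_arm --motion '[-0.7,0,0,0,0,0,-1,-1.5,0,0,0,0,0,-1,-2.24,0,0.1,0,0,0,-1,-2.1,-0.8,0.1,0,0,0.4,-1,-2.0,-1.7,0.1,0,0,1,-1]'

```text
time_s: 8.73
ee_pos: [518.2, 82.6, 146.2]
ee_rot: [3.129, 0.275, -0.0]
contact_force: [0.4, 0.9, -0.4]
width: 16.3
grasp_force: 59.5
```

```bash
python3 - <<'E'
from h import *
B=([481,281.3,45],down(-6.2)); plan(*B)
E
```

```text
shift [-0.049 -5.055  2.529] turn [2.000e-03 3.000e-03 3.246e+00]
```

Emit:
step_arm --motion '[0,-0.9,0,0,0,0.6,-1,0,-1.8,0.1,0,0,1.2,-1,0,-2.7,0.4,0,0,1.8,-1,0,-3.6,0.8,0,0,2.4,-1,0,-4.4,1.3,0,0,3.25,-1]'

```text
time_s: 9.15
ee_pos: [487.9, 259.1, 95.5]
ee_rot: [-3.136, 0.163, -0.006]
contact_force: [0.9, 0.6, -0.9]
width: 16.6
grasp_force: 59.4
```

Emit:
step_arm --motion '[0,-0.5,0.5,0,0,0,-1,0,-0.65,1.2,0,0,0,-1,0,-0.65,1.2,0,0,0,-1,0,-0.65,1.2,0,0,0,-1]'

```text
time_s: 9.48
ee_pos: [488.7, 282.5, 45.2]
ee_rot: [3.136, -0.157, -0.005]
contact_force: [-0.2, -0.3, -0.2]
width: 16.3
grasp_force: 59.4
```

```bash
python3 - <<'E'
from h import *
print(get_obs()["ee_pos"]); plan([481,281.3,6.6],down(-6.2))
E
```

```text
[488.71727057 282.53100876  45.21708586]
shift [-0.186  0.048  0.966] turn [0.019 0.038 0.091]
```

Emit:
step_arm --motion '[-0.1,0,0.4,0,0,0,-1,-0.15,0,0.7,0,0,0,-1,-0.15,0,0.88,0,0,0,-1,-0.15,0,0.93,0,0,0,-1]'

```text
time_s: 9.82
ee_pos: [483.8, 282.7, 8.7]
ee_rot: [3.137, -0.16, -0.002]
contact_force: [-0.7, -0.7, -0.7]
width: 16.8
grasp_force: 59.4
```

Emit:
step_arm --motion '[0,0,0.03,0,0,0,-1,0,0,0.06,0,0,0,-1,0,0,0.06,0,0,0,-1]'

```text
time_s: 10.07
ee_pos: [484.8, 283.5, 7.4]
ee_rot: [-3.137, 0.159, -0.001]
contact_force: [-0.1, 0.9, -1.1]
width: 16.4
grasp_force: 59.4
```

Emit:
step_arm --motion '[0,0,0,0,0,0,0,0,0,0,0,0,0,0,0,0,0,0,0,0,0.5,0,0,0,0,0,0,1,0,0,0,0,0,0,1]'

```text
time_s: 10.48
ee_pos: [484.4, 283.5, 7.1]
ee_rot: [-3.137, 0.159, -0.001]
contact_force: [-0.2, -0.5, 1.3]
width: 76.0
grasp_force: 0.0
```

Emit:
step_arm --motion '[0,0,-0.5,0,0,0,1,0,0,-1.3,0,0,0,1,0,0,-2.2,0,0,0,1,0,0,-3.1,0,0,0,1,0,0,-4,0,0,0,1]'

```text
time_s: 10.9
ee_pos: [483.9, 283.4, 168.5]
ee_rot: [3.137, -0.159, -0.0]
contact_force: [0.1, 0.1, 0.2]
width: 85.7
grasp_force: 0.0
```

```bash
python3 - <<'E'
from h import *
print(get_obs()["ee_pos"],get_obs()["width"])
B=([640,42,330],down(GY)); plan(*B); C=([540,-270,280],down(3.5)); plan(*C,*B)
E
```

```text
[483.92515982 283.35131779 168.47992142] 85.66846740313599
shift [ 4.489  5.61  -4.039] turn [ 1.000e-03  4.000e-03 -4.298e+00]
shift [-4.517  6.832  1.25 ] turn [0.   0.   2.44]
```

Emit:
step_arm --motion '[0.2,0.3,-0.8,0,0,0,1,0.7,0.8,-1.5,0,0,-0.6,1,1.2,1.4,-2.2,0,0,-1.2,1,1.7,2,-2.8,0,0,-1.7,1,2.3,2.7,-3.3,0,0,-2.3,1]'

```text
time_s: 11.32
ee_pos: [565.4, 166.4, 301.6]
ee_rot: [-3.137, -0.162, -0.004]
contact_force: [-0.1, 0.7, -0.7]
width: 85.6
grasp_force: 0.0
```

```bash
python3 -c "
from h import *
plan([650,52,300],down(GY))"
```

```text
shift [1.808 3.064 0.043] turn [-0.    -0.033 -1.955]
```

Emit:
step_arm --motion '[0.45,0.8,0,0,0,-0.5,1,0.9,1.55,0,0,0,-1,1,1.4,2.3,0,0,0,-1.5,1,1.8,3.06,0,0,0,-1.95,1,1.8,3.06,0,0,0,-1.95,1]'

```text
time_s: 11.73
ee_pos: [650.8, 47.1, 298.0]
ee_rot: [3.112, 0.416, 0.0]
contact_force: [0.1, -0.1, 0.0]
width: 85.2
grasp_force: 0.0
```

Emit:
step_arm --motion '[0,0,0,0,0,0,1]'

```text
time_s: 11.82
ee_pos: [649.1, 50.7, 298.1]
ee_rot: [-3.113, -0.418, 0.002]
contact_force: [-0.2, 1.0, -0.6]
width: 85.5
grasp_force: 0.0
```

```bash
python3 snap.py w8; python3 - <<'E'
from h import *
B=([650,52,300],down(GY)); C=([560,-275,290],down(3.5)); plan(*C)
E
```

```text
11.82 [649.1  50.7 298.1] [-3.113e+00 -4.180e-01  2.000e-03] 0.04 [-0.1   0.2   1.49  0.    1.45  1.21] 85.4708223128255
shift [-4.303  7.293  0.207] turn [-0.006  0.01   2.378]
```

Emit:
step_arm --motion '[-0.5,0.8,0,0,0,0.3,1,-1,1.6,0,0,0,0.6,1,-1.5,2.4,0,0,0,0.9,1,-2,3.2,0,0,0,1.2,1,-2.5,4,0,0,0,1.5,1]'

```text
time_s: 12.28
ee_pos: [593.9, -128.3, 299.1]
ee_rot: [-3.134, -0.22, -0.001]
contact_force: [0.1, 0.8, -0.1]
width: 85.7
grasp_force: 0.0
```

```bash
python3 - <<'E'
from h import *
C=([560,-275,290],down(3.5)); plan(*C)
a=cv2.imread("pics/w8.png")[130:330,200:440]; cv2.imwrite("pics/m8.png",cv2.resize(a,(720,600),interpolation=2))
E
```

```text
shift [-1.351  3.513  0.226] turn [-0.    -0.005  0.903]
```

View pics/m8.png

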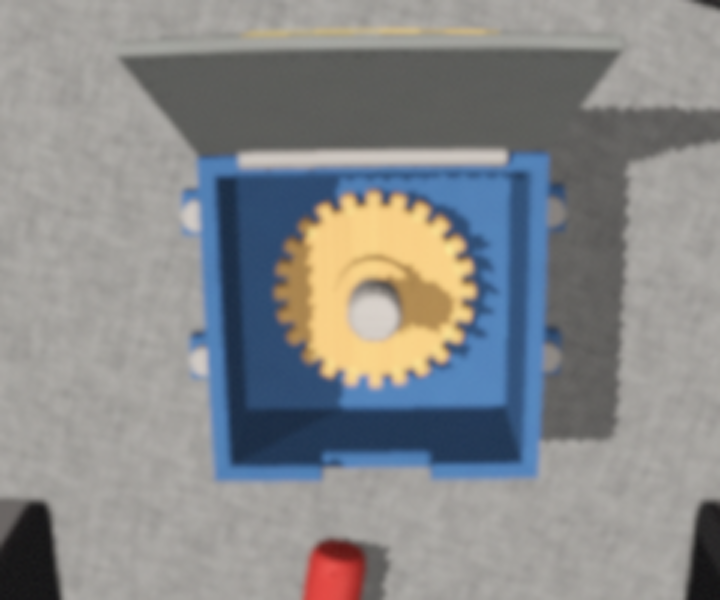

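The open gearbox from above, with the cover past upright. The axle's top face is at crop (376,310), full (325.3,233.3), and the housing rim's front corners are at crop (217,480) and (537,477).

Emit:
step_arm --motion '[-0.3,0.9,0,0,0,0.3,1,-0.7,1.8,0.1,0,0,0.6,1,-1.0,2.7,0.2,0,0,0.9,1,-1.35,3.5,0.23,0,0,0.9,1,-1.35,3.5,0.23,0,0,0.9,1]'

```text
time_s: 12.7
ee_pos: [558.9, -278.4, 289.0]
ee_rot: [3.139, 0.088, -0.002]
contact_force: [-0.2, -0.2, 1.0]
width: 85.3
grasp_force: 0.0
```

Emit:
step_arm --motion '[0,0,0,0,0,0,1]'

```text
time_s: 12.78
ee_pos: [560.3, -274.8, 289.4]
ee_rot: [-3.14, -0.092, 0.0]
contact_force: [0.1, 0.3, 1.3]
width: 85.4
grasp_force: 0.0
```

```bash
python3 snap.py w9; python3 - <<'E'
from meas import *
im,o=L("w8")
m,cs=blobs(im,(0,0,185),(180,40,255),30)
for c in cs:
    (x,y),r=cv2.minEnclosingCircle(c)
    if abs(x-325)<12 and abs(y-233)<12: M=cv2.moments(c); q=[M["m10"]/M["m00"],M["m01"]/M["m00"]]; print("axle",q,r,plane("wrist",q,57,o),plane("wrist",[[q[0]-r,q[1]],[q[0]+r,q[1]]],57,o))
print(plane("wrist",[325.3,233.3],57,o))
f=np.array([[217,480],[537,477],[550,153],[200,158]])/3+[200,130]; P=plane("wrist",f,66,o); print(P.round(1),P.mean(0)); 
for a,b in((1,0),(2,3)): d=P[b]-P[a]; print(np.hypot(*d[:2]),np.degrees(np.arctan2(d[1],d[0]))-90)
f=np.array([[275,289],[475,289],[375,190],[375,388]])/3+[200,130]; P=plane("wrist",f,25,o); print("gear",P.round(1),P[:2].mean(0),P[2:].mean(0))
a=cv2.imread("pics/w9.png")[130:330,200:440]; cv2.imwrite("pics/m9.png",cv2.resize(a,(720,600),interpolation=2))
E
```

```text
12.78 [ 560.3 -274.8  289.4] [-3.14  -0.092  0.   ] 0.044 [-0.64  0.14  1.57  0.    1.43  0.87] 85.35533617981055
axle [324.145325203252, 235.1981707317073] 8.062357902526855 [[610.26857977  41.51094049  57.        ]] [[607.98101136  49.88557241  57.        ]
 [612.55653813  33.13677374  57.        ]]
[[612.64643959  40.87321097  57.        ]]
[[536.2  81.2  66. ]
 [568.7 -33.2  66. ]
 [684.5  -1.   66. ]
 [651.4 113.7  66. ]] [610.19663936  40.1685031   66.        ]
118.91132296288306 15.857779340357865
119.44877781114182 16.11344339732706
gear [[601.7  78.3  25. ]
 [622.1   3.6  25. ]
 [649.2  51.2  25. ]
 [572.6  30.2  25. ]] [611.86258683  40.94395567  25.        ] [610.922633    40.68861328  25.        ]
```

View pics/m9.png

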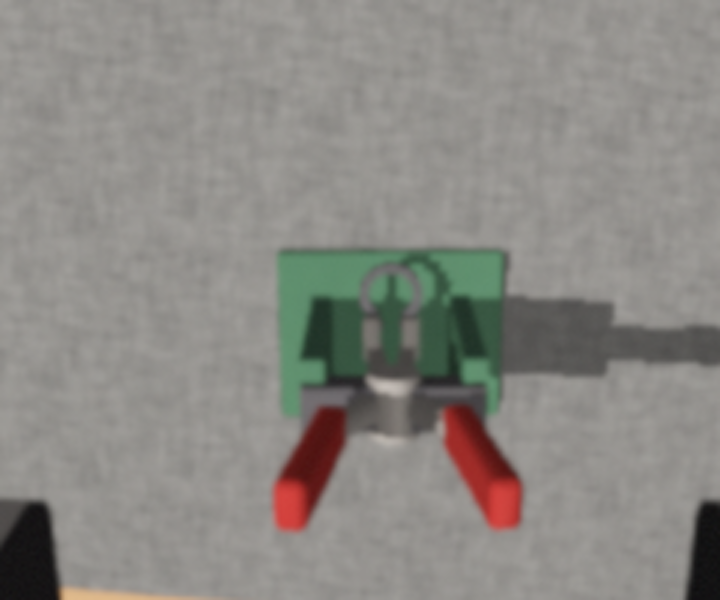

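The pliers stand upright in the stand: handle tops at crop (291,505) and (503,503), ring at (391,290), stand plate corners at (279,251), (507,251), (285,415) and (500,413).

```bash
python3 - <<'E'
from meas import *
im,o=L("w9")
f=lambda a:np.array(a)/3+[200,130]
P=plane("wrist",f([[279,251],[507,251],[500,413],[285,415]]),6,o); print("stand",P.round(1),P.mean(0).round(1))
for a,b in((1,0),(2,3)): d=P[b]-P[a]; print(np.hypot(*d[:2]),np.degrees(np.arctan2(d[1],d[0]))-90)
T=plane("wrist",f([[291,505],[504,503]]),163,o); print("handles",T.round(1),T.mean(0).round(1),np.hypot(*(T[0]-T[1])[:2]),np.degrees(np.arctan2(*(T[0]-T[1])[[1,0]]))-90)
T=plane("wrist",f([[302,388],[486,388]]),89,o); print("crossbar near?",T.round(1),T.mean(0).round(1))
T=plane("wrist",f([[391,266],[391,313],[362,291],[420,291]]),23,o); print("ring",T.round(1),T.mean(0).round(1))
c,s,a=rect(plane("wrist",np.vstack([k[:,0] for k in blobs(im,*COL["red"],100)[1]]),163,o)); print(c,s,a)
for k in blobs(im,*COL["red"],60)[1]: print(k[:,0].min(0),k[:,0].max(0),cv2.contourArea(k))
E
```

```text
stand [[ 532.6 -238.2    6. ]
 [ 537.9 -327.8    6. ]
 [ 469.7 -331.3    6. ]
 [ 463.7 -243.     6. ]] [ 501.  -285.1    6. ]
89.7468392180644 3.395670361397677
88.45840503742293 3.8713492006474013
handles [[ 499.9 -255.2  163. ]
 [ 503.7 -312.3  163. ]] [ 501.8 -283.7  163. ] 57.18028486528043 3.8101022102314204
crossbar near? [[ 506.4 -253.5   89. ]
 [ 509.9 -313.8   89. ]] [ 508.1 -283.6   89. ]
ring [[ 533.1 -282.    23. ]
 [ 514.7 -283.2   23. ]
 [ 522.7 -271.6   23. ]
 [ 524.  -293.7   23. ]] [ 523.7 -282.6   23. ]
[ 520.2 -194.3] [ 64.  238.4] 5.15
[ 94 236] [120 303] 833.0
[349 266] [372 303] 371.0
[293 267] [313 304] 353.0
```

```bash
python3 -c "
from h import *
plan([502.5,-284,200],down(3.6));plan([502.5,-284,118],down(3.6))"
```

```text
shift [-1.469  0.169  2.24 ] turn [-0.007 -0.001 -0.026]
shift [-1.469  0.17   4.29 ] turn [-0.007 -0.001 -0.026]
```

Emit:
step_arm --motion '[-0.5,0.06,0.7,0,0,0,1,-1,0.12,1.4,0,0,0,1,-1.47,0.17,2.0,0,0,0,1,-1.47,0.17,2,0,0,0,1,-1.47,0.17,2,0,0,0,1]'

```text
time_s: 13.25
ee_pos: [502.2, -282.8, 208.5]
ee_rot: [-3.138, -0.097, 0.002]
contact_force: [1.0, -0.4, 0.4]
width: 85.6
grasp_force: 0.0
```

```bash
python3 snap.py w10; python3 - <<'E'
from meas import *
im,o=L("w10"); plan([502.5,-284,118],down(3.6))
Rt=R.from_rotvec(o["ee_rot"]).as_matrix()
for k in blobs(im,*COL["red"],100)[1][:4]:
    q=k[:,0]; P=plane("wrist",q,163,o); t=(P-o["ee_pos"])@Rt; print(q.min(0),q.max(0),"tool x",t[:,0].min().round(1),t[:,0].max().round(1),"y",t[:,1].min().round(1),t[:,1].max().round(1))
cv2.imwrite("pics/m10.png",im[:,:,::-1])
E
```

```text
13.25 [ 502.2 -282.8  208.5] [-3.138e+00 -9.700e-02  2.000e-03] 0.09 [-0.71  0.1   1.77  0.    1.28  0.8 ] 85.57558574906656
shift [-3.100e-02 -1.000e-03  2.316e+00] turn [ 0.008 -0.017 -0.008]
[ 47 205] [ 78 287] tool x -18.9 37.2 y -179.2 -162.2
[269 229] [303 277] tool x -6.8 20.7 y -31.1 -12.3
[372 251] [386 277] tool x -6.8 8.4 y 24.8 33.0
[352 228] [365 251] tool x 8.5 21.2 y 13.5 20.5
```

View pics/m10.png

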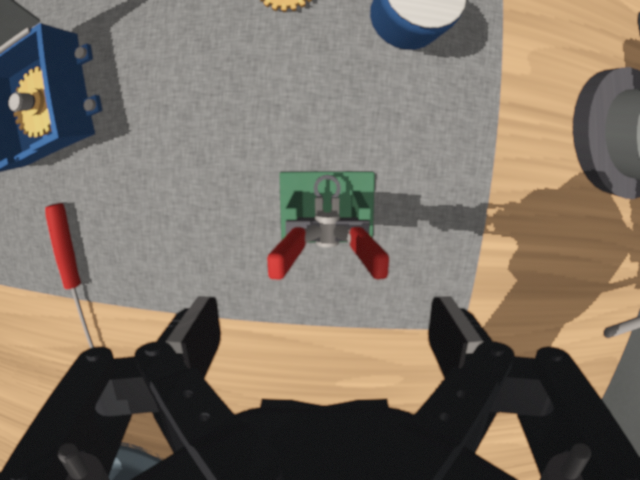

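This shows the handles centred between the open fingers (tops at (278,265) and (378,265)). That was my eleventh picture, one over the limit of 10 you set. I'll view no more and work from numbers only.

Emit:
step_arm --motion '[0,0.02,0.6,0,0,0,1,0,0.02,1.2,0,0,0,1,0,0.02,1.8,0,0,0,1,0,0.02,2.2,0,0,0,1,0,0.02,2.25,0,0,0,1]'

```text
time_s: 13.72
ee_pos: [503.2, -284.5, 118.3]
ee_rot: [-3.138, -0.097, 0.002]
contact_force: [1.2, 0.4, 0.4]
width: 85.5
grasp_force: 0.0
```

Emit:
step_arm --motion '[0,0,0,0,0,0,0.3,0,0,0,0,0,0,0,0,0,0,0,0,0,-1,0,0,0,0,0,0,-1,0,0,0,0,0,0,-1]' --force 45

```text
time_s: 14.13
ee_pos: [507.0, -287.1, 127.1]
ee_rot: [3.135, 0.095, 0.015]
contact_force: [-1.2, 6.9, 18.7]
width: 40.5
grasp_force: 47.0
```

Emit:
step_arm --motion '[0,0,0,0,0,0,-1,0,0,0,0,0,0,-1,0,0,0,0,0,0,-1,0,0,0,0,0,0,-1,0,0,0,0,0,0,-1]'

```text
time_s: 14.55
ee_pos: [506.9, -287.1, 127.1]
ee_rot: [3.135, 0.095, 0.015]
contact_force: [-0.8, 8.2, 19.1]
width: 40.2
grasp_force: 46.9
```

```bash
python3 snap.py w11
```

```text
14.55 [ 506.9 -287.1  127.1] [3.135 0.095 0.015] 0.002 [-0.71  0.2   1.81  0.    1.12  0.8 ] 40.16223769331055
```

Emit:
step_arm --motion '[0,0,-0.1,0,0,0,-1,0,0,-0.2,0,0,0,-1,0,0,-0.3,0,0,0,-1,0,0,-0.4,0,0,0,-1,0,0,-0.5,0,0,0,-1]'

```text
time_s: 15.02
ee_pos: [503.8, -285.9, 140.7]
ee_rot: [3.139, 0.095, 0.005]
contact_force: [-1.2, 0.2, -2.6]
width: 40.4
grasp_force: 46.5
```

Emit:
step_arm --motion '[0,0,-0.5,0,0,0,-1,0,0,-1,0,0,0,-1,0,0,-1.5,0,0,0,-1,0,0,-2.1,0,0,0,-1,0,0,-2.7,0,0,0,-1]'

```text
time_s: 15.43
ee_pos: [502.0, -285.6, 248.7]
ee_rot: [-3.14, -0.095, 0.002]
contact_force: [0.5, -0.5, -1.5]
width: 40.3
grasp_force: 46.5
```

Emit:
step_arm --motion '[0,0,-0.8,0,0,0,-1,0,0,-1.6,0,0,0,-1,0,0,-2,0,0,0,-1,0,0,-2,0,0,0,-1,0,0,-2,0,0,0,-1]'

```text
time_s: 15.85
ee_pos: [502.5, -286.0, 328.2]
ee_rot: [3.139, 0.095, 0.001]
contact_force: [0.0, 0.4, -2.5]
width: 40.3
grasp_force: 46.5
```

```bash
python3 snap.py w12; python3 - <<'E'
from meas import *
im,o=L("w12"); print(o["contact_force"].round(1),o["ft_torque"].round(2),o["grasp_force"])
Rt=R.from_rotvec(o["ee_rot"]).as_matrix(); print(Rt.round(3).tolist())
# expected ring eye in tool frame: (18,0,98-1.5) +
P=lambda q:proj("wrist",o["ee_pos"]+Rt@np.array(q),o).round(1)
print(P([18,0,96]),P([18,15,96]),P([18,-15,96]),P([33,0,96]),P([0,0,40]))
E
```

```text
15.85 [ 502.5 -286.   328.2] [3.139e+00 9.500e-02 1.000e-03] 0.059 [-0.71  0.01  1.64 -0.    1.49  0.8 ] 40.3326008300147
[ 0.   0.4 -2.5] [-0.03  0.01 -0.  ] 46.51377260684967
[[0.998, 0.06, 0.001], [0.06, -0.998, -0.001], [0.001, 0.001, -1.0]]
[[325.9 212.8]] [[348.6 212.8]] [[303.2 212.8]] [[325.9 190.3]] [[326.3 269.5]]
```

```bash
sed -i 's/^G0=.*/G0=np.array([610.5,41.,0]); GY=15.9/' h.py; python3 -c "
from h import *
plan([593.2,36.1,300],down(15.9))"
```

```text
shift [ 2.762 -7.887  0.662] turn [-0.017  0.019 -2.489]
```

Emit:
step_arm --motion '[0.3,-0.8,0,0,0,0,-1,0.55,-1.6,0,0,0,0,-1,0.85,-2.4,0,0,0,0,-1,1.1,-3.2,0,0,0,0,-1,1.4,-4,0,0,0,0,-1]'

```text
time_s: 16.32
ee_pos: [547.7, -120.9, 324.5]
ee_rot: [-3.138, -0.094, 0.008]
contact_force: [0.4, 0.2, -1.3]
width: 40.1
grasp_force: 46.6
```

```bash
python3 snap.py w13
```

```text
16.32 [ 547.7 -120.9  324.5] [-3.138 -0.094  0.008] 0.744 [-0.42 -0.02  1.68 -0.    1.49  1.09] 40.124198178170516
```

Emit:
step_arm --motion '[0.3,-0.8,0,0,0,-0.5,-1,0.55,-1.6,0,0,0,-1,-1,0.85,-2.4,0,0,0,-1.5,-1,1.1,-3.2,0.3,0,0,-2,-1,1.36,-3.9,0.6,0,0,-2.5,-1]'

```text
time_s: 16.78
ee_pos: [593.2, 38.1, 301.4]
ee_rot: [-3.11, -0.44, 0.004]
contact_force: [0.5, -0.3, -2.0]
width: 40.2
grasp_force: 46.9
```

Emit:
step_arm --motion '[0,0,0,0,0,0,-1,0,0,0,0,0,0,-1]'

```text
time_s: 16.95
ee_pos: [592.2, 37.5, 299.7]
ee_rot: [-3.109, -0.44, 0.01]
contact_force: [-0.7, -0.4, -1.7]
width: 40.7
grasp_force: 47.0
```

```bash
python3 snap.py w14; python3 - <<'E'
from meas import *
S=np.stack([cv2.GaussianBlur(L(n)[0],(3,3),0) for n in("w12","w13","w14")]).astype(float)
sd=S.std(0).max(2); md=np.median(S,0); 
m=((sd<14)&(md.max(2)<150)).astype(np.uint8); m[:150]=0; m[300:]=0
roi=m[150:300,260:400]
n,l,st,ce=cv2.connectedComponentsWithStats(roi)
for i in np.argsort(-st[1:,4])[:8]+1: print((st[i][:2]+[260,150]).tolist(),st[i][2:].tolist(),(ce[i]+[260,150]).round(1))
np.save("pics/static.npy",m)
print([(r, (np.where(m[r,260:400])[0]+260).min() if m[r,260:400].any() else 0,(np.where(m[r,260:400])[0]+260).max() if m[r,260:400].any() else 0,int(m[r,260:400].sum())) for r in range(160,290,4)])
plan(gw([-18,0,235]),down(GY))
E
```

```text
16.95 [592.2  37.5 299.7] [-3.109 -0.44   0.01 ] 0.042 [-0.13  0.07  1.63 -0.    1.45  1.16] 40.66590398984215
[260, 243] [140, 57, 4749] [322.7 276.9]
[295, 199] [57, 31, 333] [322.8 214.3]
[387, 204] [1, 1, 1] [387. 204.]
[(160, 0, 0, 0), (164, 0, 0, 0), (168, 0, 0, 0), (172, 0, 0, 0), (176, 0, 0, 0), (180, 0, 0, 0), (184, 0, 0, 0), (188, 0, 0, 0), (192, 0, 0, 0), (196, 0, 0, 0), (200, np.int64(318), np.int64(328), 11), (204, np.int64(308), np.int64(387), 17), (208, np.int64(305), np.int64(341), 10), (212, np.int64(303), np.int64(343), 9), (216, np.int64(301), np.int64(345), 10), (220, np.int64(301), np.int64(345), 8), (224, np.int64(300), np.int64(346), 12), (228, np.int64(295), np.int64(350), 18), (232, 0, 0, 0), (236, 0, 0, 0), (240, 0, 0, 0), (244, np.int64(341), np.int64(341), 1), (248, np.int64(299), np.int64(351), 22), (252, np.int64(301), np.int64(350), 47), (256, np.int64(302), np.int64(348), 47), (260, np.int64(268), np.int64(379), 109), (264, np.int64(265), np.int64(381), 91), (268, np.int64(265), np.int64(382), 72), (272, np.int64(265), np.int64(381), 94), (276, np.int64(265), np.int64(381), 117), (280, np.int64(266), np.int64(381), 111), (284, np.int64(266), np.int64(382), 111), (288, np.int64(260), np.int64(390), 125)]
shift [0.017 0.014 1.65 ] turn [-0.013  0.05   0.019]
```

```bash
cat > ring.py <<'E'
from meas import *
m=np.load("pics/static.npy")[195:231,290:356]
ys,xs=np.where(m); xs=xs+290; ys=ys+195
c=calibration("wrist"); T=c["T_tool_cam"]
def toolpt(px,z):
    px=np.atleast_2d(px); o=dict(ee_pos=np.zeros(3),ee_rot=np.zeros(3)); return plane("wrist",px,z,o)
def ringeye(z=105.5,v=False):
    rows=range(200,222); L_=[(xs[ys==r].min(),r) for r in rows if (ys==r).any()]; R_=[(xs[(ys==r)&(xs<360)].max(),r) for r in rows if (ys==r).any()]
    p=toolpt(np.array(L_+R_,float),z)[:,:2]
    A=np.c_[2*p,np.ones(len(p))]; s=np.linalg.lstsq(A,(p**2).sum(1),rcond=None)[0]; return s[:2],np.sqrt(s[2]+s[0]**2+s[1]**2)
E
python3 - <<'E'
from ring import *
print(ringeye())
im,o=L("w14"); Rt=R.from_rotvec(o["ee_rot"])
print("axle expected px",proj("wrist",[610.5,41,57],o),"gear c",proj("wrist",[610.5,41,25],o))
e=o["ee_pos"]+Rt.apply([*ringeye()[0],105.5]); print("ring world",e)
for n in("w8","w14","w2","w10"):
    im,oo=L(n); m,cs=blobs(im,(14,70,90),(28,255,255),150)
    for k in cs[:3]:
        P=plane("wrist",k[:,0],25,oo)
        if abs(P[:,0].mean()-610)<40: print(n,cv2.contourArea(k),"gear",cv2.fitEllipse(k),plane("wrist",cv2.fitEllipse(k)[0],25,oo), cv2.minEnclosingCircle(P[:,:2].astype(np.float32)))
E
```

```text
(array([10.40768674, -1.94394365]), np.float64(15.206226239500092))
axle expected px [[327.41785912 180.14690292]] gear c [[327.24475492 176.16856099]]
ring world [600.98144038  42.33196593 194.11153639]
w8 43015.0 gear ((303.54718017578125, 237.32952880859375), (518.1815795898438, 643.5572509765625), 91.86531829833984) [[592.6949476   61.64346214  25.        ]] ((334.13555908203125, 238.09994506835938), 788.640869140625)
w8 5965.5 gear ((615.8953247070312, 339.652099609375), (57.564945220947266, 195.134521484375), 7.039487361907959) [[ 553.67304336 -496.14294492   25.        ]] ((551.5614013671875, -561.2015991210938), 242.5217742919922)
w8 3009.5 gear ((324.73876953125, 225.71868896484375), (61.12961959838867, 63.381072998046875), 87.43939208984375) [[612.75793458  41.43655819  25.        ]] ((611.5780029296875, 41.74135208129883), 39.31629180908203)
```

```bash
python3 - <<'E'
from ring import *
o=L("w11")[1]; Rt=R.from_rotvec(o["ee_rot"]); print("w11 up in tool",Rt.inv().apply([0,0,1]).round(4))
y=np.radians(3.6); P=np.array([502.5,-284,20]); e=P+[18*np.cos(y),18*np.sin(y),1.5]
print("ring eye in tool (from stand pose)",Rt.inv().apply(e-o["ee_pos"]).round(1)," yaw pl x in tool",Rt.inv().apply([np.cos(y),np.sin(y),0]).round(3))
o=L("w14")[1]; print("w14 up in tool",R.from_rotvec(o["ee_rot"]).inv().apply([0,0,1]).round(4))
for z in(100,105.5,110): print(z,ringeye(z))
plan(gw([-12,0,172])+0,down(GY))
# ring on stand seen before grasp, w9/w10: closed ring eye
im,o=L("w9")
E
```

```text
w11 up in tool [ 0.0093  0.005  -0.9999]
ring eye in tool (from stand pose) [ 12.8  -4.  105.7]  yaw pl x in tool [ 1.    -0.002  0.009]
w14 up in tool [-0.0064 -0.0022 -1.    ]
100 (array([11.77876809, -1.92252352]), np.float64(14.869753320412551))
105.5 (array([10.40768674, -1.94394365]), np.float64(15.206226239500092))
110 (array([ 9.28589291, -1.96146922]), np.float64(15.48152226420808))
shift [0.174 0.016 3.224] turn [-0.013  0.05   0.019]
```

```bash
cat >> ring.py <<'E'
AX=np.array([611.,41.3])
def tcp_ring(zr,eye=(10.6,-1.9),zt=107):
    Rt=down(GY); return np.r_[AX,0]-Rt.apply([*eye,0])+[0,0,zr+zt],Rt
E
python3 -c "
from ring import *
plan(*tcp_ring(66))"
```

```text
shift [0.223 0.06  3.199] turn [-0.013  0.05   0.019]
```

Emit:
step_arm --motion '[0.1,0.03,0.7,0,0,0,-1,0.22,0.06,1.4,0,0,0,-1,0.22,0.06,2.1,0,0,0,-1,0.22,0.06,2.8,0,0,0,-1,0.22,0.06,3.2,0,0,0,-1]'

```text
time_s: 17.42
ee_pos: [600.7, 34.9, 171.5]
ee_rot: [-3.111, -0.432, 0.009]
contact_force: [-0.3, -0.6, -2.6]
width: 40.5
grasp_force: 47.0
```

Emit:
step_arm --motion '[0,0,0,0,0,0,-1,0,0,0,0,0,0,-1]'

```text
time_s: 17.58
ee_pos: [602.2, 35.2, 174.8]
ee_rot: [-3.111, -0.433, 0.003]
contact_force: [0.6, -0.4, -1.2]
width: 40.5
grasp_force: 47.0
```

```bash
python3 snap.py w15; python3 - <<'E'
from ring import *
im,o=L("w15"); print(o["contact_force"].round(1),o["grasp_force"])
print("axle exp",proj("wrist",[611,41.3,57],o))
hs=cv2.cvtColor(im,cv2.COLOR_RGB2HSV)
for t in(130,150,165,180):
    m=((hs[...,1]<45)&(hs[...,2]>t)).astype(np.uint8); m[:185]=0;m[245:]=0;m[:,:285]=0;m[:,360:]=0
    n,l,st,ce=cv2.connectedComponentsWithStats(m)
    print(t,[(st[i].tolist(),ce[i].round(1).tolist()) for i in np.argsort(-st[1:,4])[:4]+1])
for c in(312,318,323,328,334): print(c,[tuple(hs[r,c].tolist()) for r in range(194,240,3)])
plan(*tcp_ring(66))
E
```

```text
17.58 [602.2  35.2 174.8] [-3.111e+00 -4.330e-01  3.000e-03] 0.049 [-0.13  0.19  1.72 -0.    1.22  1.16] 40.5087940692759
[ 0.6 -0.4 -1.2] 46.99183523654938
axle exp [[320.9810665  216.73717327]]
130 [([293, 199, 61, 46, 1076], [322.7, 220.4]), ([355, 239, 2, 2, 2], [355.5, 239.5]), ([357, 232, 1, 1, 1], [357.0, 232.0]), ([349, 226, 1, 1, 1], [349.0, 226.0])]
150 [([306, 205, 28, 24, 428], [321.1, 216.4]), ([343, 229, 10, 16, 145], [347.2, 236.5]), ([294, 228, 10, 17, 138], [298.5, 236.7]), ([301, 219, 1, 5, 5], [301.0, 221.0])]
165 [([317, 207, 17, 22, 276], [325.0, 217.1]), ([343, 229, 10, 16, 140], [347.1, 236.7]), ([294, 229, 10, 16, 127], [298.6, 237.0]), ([307, 206, 8, 18, 63], [310.8, 213.1])]
180 [([317, 207, 16, 21, 248], [324.9, 217.2]), ([343, 230, 9, 15, 132], [347.0, 237.0]), ([294, 230, 10, 15, 125], [298.6, 237.0]), ([309, 208, 4, 15, 42], [310.4, 214.2])]
312 [(19, 115, 246), (21, 108, 255), (19, 105, 223), (168, 9, 136), (5, 9, 163), (15, 16, 187), (14, 17, 196), (15, 16, 187), (15, 19, 158), (14, 19, 151), (14, 41, 155), (19, 105, 240), (21, 108, 255), (21, 108, 255
[... 400 characters left out ...]
6, 15, 225), (16, 15, 223), (14, 15, 224), (15, 14, 218), (16, 20, 163), (19, 102, 234), (21, 107, 255), (21, 107, 255), (21, 108, 255)]
328 [(19, 112, 255), (19, 113, 245), (0, 17, 139), (162, 10, 128), (13, 17, 132), (18, 15, 205), (15, 14, 224), (14, 15, 226), (14, 15, 224), (16, 15, 224), (16, 15, 219), (16, 55, 203), (19, 111, 255), (20, 109, 255), (20, 110, 255), (20, 109, 255)]
334 [(19, 127, 205), (20, 114, 250), (18, 109, 215), (165, 11, 139), (12, 32, 144), (16, 101, 152), (16, 84, 149), (15, 62, 153), (16, 56, 164), (16, 77, 176), (18, 121, 185), (20, 114, 246), (21, 107, 255), (21, 107, 255), (21, 107, 255), (21, 107, 255)]
shift [-0.039 -0.043  0.089] turn [ 0.007 -0.012 -0.005]
```

```bash
cat >> ring.py <<'E'
def axle(name,zt):
    im,o=L(name); hs=cv2.cvtColor(im,cv2.COLOR_RGB2HSV)
    st=cv2.dilate(np.load("pics/static.npy"),np.ones((3,3)))
    m=((hs[...,1]<62)&(hs[...,2]>120)&(st==0)).astype(np.uint8); m[:200]=0;m[240:]=0;m[:,:303]=0;m[:,342:]=0
    n,l,s,ce=cv2.connectedComponentsWithStats(m); k=1+np.argmax(s[1:,4]); ys,xs=np.where(l==k)
    E=[]
    for r in range(ys.min(),ys.max()+1):
        x=xs[ys==r]
        if len(x): E.append((r,x.min(),x.max()))
    bot=[(c,ys[xs==c].max()+.5) for c in range(xs.min()+3,xs.max()-2)]
    p=toolpt(np.array(bot,float),zt)[:,:2]
    s_=np.linalg.lstsq(np.c_[2*p,np.ones(len(p))],(p**2).sum(1),rcond=None)[0]
    return E,s_[:2],np.sqrt(s_[2]+s_[0]**2+s_[1]**2)
E
python3 - <<'E'
from ring import *
o=L("w15")[1]
for z in (54,57): E,c,r=axle("w15",o["ee_pos"][2]-z); print(z,c,r)
print(E)
E
```

```text
54 [10.26520192 -2.8159793 ] 9.653599428273928
57 [10.97126464 -2.79506062] 9.543851296254635
[(206, np.int64(316), np.int64(330)), (207, np.int64(313), np.int64(331)), (208, np.int64(312), np.int64(331)), (209, np.int64(311), np.int64(331)), (210, np.int64(310), np.int64(333)), (211, np.int64(309), np.int64(333)), (212, np.int64(309), np.int64(333)), (213, np.int64(308), np.int64(333)), (214, np.int64(308), np.int64(333)), (215, np.int64(308), np.int64(333)), (216, np.int64(308), np.int64(334)), (217, np.int64(308), np.int64(334)), (218, np.int64(308), np.int64(334)), (219, np.int64(309), np.int64(333)), (220, np.int64(309), np.int64(333)), (221, np.int64(309), np.int64(333)), (222, np.int64(310), np.int64(333)), (223, np.int64(311), np.int64(332)), (224, np.int64(312), np.int64(332)), (225, np.int64(313), np.int64(331)), (226, np.int64(314), np.int64(329)), (227, np.int64(316), np.int64(328)), (228, np.int64(318), np.int64(326))]
```

Emit:
step_arm --motion '[0,-0.02,0.1,0,0,0,-1,0,-0.02,0.2,0,0,0,-1,0,-0.02,0.25,0,0,0,-1,0,-0.02,0.25,0,0,0,-1]'

```text
time_s: 17.97
ee_pos: [602.5, 37.2, 165.5]
ee_rot: [3.111, 0.436, -0.0]
contact_force: [-0.1, -0.7, -2.9]
width: 40.5
grasp_force: 47.0
```

```bash
python3 snap.py w16; python3 - <<'E'
from ring import *
o=L("w16")[1]; print(o["contact_force"].round(2))
for z in (54,57): E,c,r=axle("w16",o["ee_pos"][2]-z); print(z,c,r)
print([tuple(map(int,e)) for e in E])
E
```

```text
17.97 [602.5  37.2 165.5] [ 3.111  0.436 -0.   ] 0.007 [-0.13  0.2   1.73 -0.    1.21  1.17] 40.50129021918024
[-0.08 -0.65 -2.93]
54 [ 7.55659444 -1.35307689] 8.56130381767564
57 [ 8.32046052 -1.34862803] 8.46040740775514
[(203, 320, 323), (204, 318, 319), (205, 317, 318), (206, 316, 317), (207, 315, 327), (208, 315, 329), (209, 314, 330), (210, 314, 331), (211, 313, 332), (212, 313, 333), (213, 312, 335), (214, 312, 335), (215, 312, 336), (216, 311, 336), (217, 311, 336), (218, 311, 336), (219, 311, 336), (220, 311, 336), (221, 311, 337), (222, 311, 337), (223, 311, 337), (224, 311, 336), (225, 311, 336), (226, 312, 336), (227, 312, 335), (228, 313, 335), (229, 314, 334), (230, 315, 333), (231, 316, 332), (232, 317, 330), (233, 318, 329), (234, 322, 325)]
```

```bash
python3 - <<'E'
from ring import *
print(toolpt([[324,221],[324,221]],111.5)[0],toolpt([[324,221]],108.5), toolpt([[323.2,221.5]],105.5), ringeye(106))
E
```

```text
[  8.7939308   -1.20190924 111.5       ] [[  9.54320386  -1.19924195 108.5       ]] [[  9.93739378  -1.7483376  105.5       ]] (array([10.28437647, -1.94502341]), np.float64(15.236776670833873))
```

Emit:
step_arm --motion '[-0.01,0.015,0,0,0,0,-1,-0.01,0.015,0.1,0,0,0,-1,-0.01,0.015,0.2,0,0,0,-1,-0.01,0.015,0.2,0,0,0,-1]'

```text
time_s: 18.35
ee_pos: [601.7, 36.5, 156.4]
ee_rot: [-3.111, -0.436, 0.003]
contact_force: [-0.4, 1.3, -1.6]
width: 40.1
grasp_force: 47.0
```

```bash
python3 snap.py w17; python3 - <<'E'
from ring import *
o=L("w17")[1]; print(o["contact_force"].round(2),o["ft_torque"].round(3))
E,c,r=axle("w17",o["ee_pos"][2]-54); print(c,r)
print([tuple(map(int,e)) for e in E])
E
```

```text
18.35 [601.7  36.5 156.4] [-3.111e+00 -4.360e-01  3.000e-03] 0.011 [-0.13  0.21  1.74 -0.    1.19  1.16] 40.105398184879114
[-0.38  1.31 -1.58] [-0.056  0.089 -0.05 ]
[ 9.32128714 -1.82507066] 9.411871309715277
[(208, 315, 325), (209, 314, 328), (210, 313, 330), (211, 312, 332), (212, 312, 334), (213, 311, 335), (214, 311, 335), (215, 311, 335), (216, 310, 335), (217, 310, 336), (218, 310, 336), (219, 310, 336), (220, 309, 336), (221, 309, 336), (222, 309, 336), (223, 309, 336), (224, 309, 337), (225, 309, 337), (226, 310, 336), (227, 310, 336), (228, 310, 336), (229, 311, 335), (230, 311, 335), (231, 312, 334), (232, 313, 333), (233, 314, 332), (234, 315, 331), (235, 317, 330), (236, 319, 327)]
```

The ring is around the shaft without load. Continuing down.

Emit:
step_arm --motion '[0,0,0.1,0,0,0,-1,0,0,0.2,0,0,0,-1,0,0,0.3,0,0,0,-1,0,0,0.36,0,0,0,-1,0,0,0.36,0,0,0,-1]'

```text
time_s: 18.82
ee_pos: [601.8, 36.5, 142.1]
ee_rot: [-3.111, -0.436, 0.003]
contact_force: [-0.7, 0.2, -2.3]
width: 40.3
grasp_force: 47.0
```

Emit:
step_arm --motion '[0,0,0,0,0,0,-1,0,0,0,0,0,0,-1]'

```text
time_s: 18.98
ee_pos: [602.5, 36.5, 143.3]
ee_rot: [3.111, 0.436, 0.0]
contact_force: [0.5, -0.6, -2.5]
width: 40.2
grasp_force: 47.0
```

```bash
python3 -c "
from h import *
import time
o=get_obs();print(o['ee_pos'],o['contact_force'],o['ft_torque'].round(3),o['width'],o['joint_velocities'].max())"
```

```text
[602.50272082  36.4512346  143.31068696] [ 0.53421979 -0.5744218  -2.53504456] [ 0.016 -0.011  0.028] 40.154968402477664 0.0017790499902660196
```

Emit:
step_arm --motion '[0,0,0.05,0,0,0,-1,0,0,0.05,0,0,0,-1,0,0,0.05,0,0,0,-1]'

```text
time_s: 19.23
ee_pos: [602.3, 36.5, 141.1]
ee_rot: [-3.111, -0.436, 0.0]
contact_force: [0.7, -0.5, -1.7]
width: 40.4
grasp_force: 47.0
```

Emit:
step_arm --motion '[0,0,0.03,0,0,0,-1,0,0,0.03,0,0,0,-1,0,0,0.03,0,0,0,-1]'

```text
time_s: 19.48
ee_pos: [602.3, 36.5, 139.9]
ee_rot: [-3.111, -0.436, 0.0]
contact_force: [1.2, -0.1, -1.8]
width: 40.4
grasp_force: 47.0
```

Emit:
step_arm --motion '[0,0,0.03,0,0,0,-1,0,0,0.03,0,0,0,-1,0,0,0.03,0,0,0,-1]'

```text
time_s: 19.73
ee_pos: [602.3, 36.5, 138.7]
ee_rot: [-3.111, -0.436, 0.0]
contact_force: [-0.3, -1.1, -1.4]
width: 40.5
grasp_force: 47.0
```

Emit:
step_arm --motion '[0,0,0.02,0,0,0,-1,0,0,0.02,0,0,0,-1,0,0,0.02,0,0,0,-1]'

```text
time_s: 19.98
ee_pos: [602.5, 36.4, 138.1]
ee_rot: [3.111, 0.436, 0.0]
contact_force: [-0.8, -0.2, -1.4]
width: 40.1
grasp_force: 47.1
```

Emit:
step_arm --motion '[0,0,0.02,0,0,0,-1,0,0,0.02,0,0,0,-1,0,0,0.02,0,0,0,-1]'

```text
time_s: 20.23
ee_pos: [602.6, 36.4, 137.9]
ee_rot: [3.111, 0.436, 0.001]
contact_force: [-1.6, 0.2, 4.0]
width: 40.1
grasp_force: 47.8
```

Emit:
step_arm --motion '[0,0,0.02,0,0,0,-1,0,0,0.02,0,0,0,-1,0,0,0.02,0,0,0,-1]'

```text
time_s: 20.48
ee_pos: [602.8, 36.4, 137.9]
ee_rot: [3.111, 0.436, 0.001]
contact_force: [-4.3, 0.4, 7.9]
width: 40.8
grasp_force: 48.3
```

Emit:
step_arm --motion '[0,0,-0.03,0,0,0,-1,0,0,-0.065,0,0,0,-1,0,0,-0.065,0,0,0,-1,0,0,-0.065,0,0,0,-1]'

```text
time_s: 20.82
ee_pos: [602.0, 36.5, 138.3]
ee_rot: [-3.111, -0.436, 0.001]
contact_force: [0.2, -0.5, -2.5]
width: 40.4
grasp_force: 47.0
```

```bash
python3 snap.py w18; python3 - <<'E'
from ring import *
o=L("w18")[1]; Rt=R.from_rotvec(o["ee_rot"]); print(o["contact_force"].round(2),o["ft_torque"].round(3),"up in tool",Rt.inv().apply([0,0,1]).round(4))
E,c,r=axle("w18",o["ee_pos"][2]-54); print(c,r)
print([tuple(map(int,e)) for e in E])
e=o["ee_pos"]+Rt.apply([10.2,-1.9,105.5]); print("ring",e)
im=L("w18")[0]; m,cs=blobs(im,(14,70,90),(28,255,255),150)
s=get_image("scene"); print([ (k[:,0].mean(0).round(0).tolist(),cv2.contourArea(k)) for k in blobs(s,*COL["orange"],20)[1]])
E
```

```text
20.82 [602.   36.5 138.3] [-3.111e+00 -4.360e-01  1.000e-03] 0.003 [-0.13  0.24  1.75 -0.    1.16  1.16] 40.44751511579709
[ 0.18 -0.47 -2.55] [ 0.039  0.01  -0.028] up in tool [-6.e-04 -3.e-04 -1.e+00]
[36.7524284  -2.13201483] 33.62932460146298
[(211, 319, 323), (212, 317, 320), (213, 315, 320), (214, 314, 322), (215, 313, 327), (216, 312, 329), (217, 311, 330), (218, 310, 331), (219, 310, 334), (220, 309, 335), (221, 309, 336), (222, 309, 336), (223, 309, 336), (224, 308, 336), (225, 308, 336), (226, 307, 337), (227, 307, 337), (228, 307, 337), (229, 307, 337), (230, 307, 337), (231, 307, 337), (232, 307, 337), (233, 308, 337), (234, 308, 337), (235, 308, 337), (236, 309, 336), (237, 309, 336), (238, 310, 335), (239, 311, 335)]
ring [611.25383515  41.13414888  32.74895379]
[]
```

Emit:
step_arm --motion '[0,0,-0.02,0,0,0,-1,0,0,-0.02,0,0,0,-1,0,0,-0.02,0,0,0,-1]'

```text
time_s: 21.17
ee_pos: [602.4, 36.4, 139.7]
ee_rot: [-3.111, -0.436, -0.0]
contact_force: [0.2, -0.4, -1.9]
width: 40.1
grasp_force: 47.0
```

```bash
python3 - <<'E'
from ring import *
o=get_obs(); print(o["ee_pos"],o["contact_force"].round(1),o["width"])
print("axle top in tool",toolpt([[322,229.5]],o["ee_pos"][2]-55))
im=get_image("side"); 
for k in blobs(im,(5,110,60),(20,255,255),60)[1]:
    p=k[:,0].mean(0); P=plane("side",p,18)[0]
    if abs(P[0]-450)<60 and abs(P[1]-285)<60: print("blade handle",p,P)
E
```

```text
[602.38429465  36.43730486 139.70854348] [ 0.2 -0.4 -1.9] 40.144638423721986
axle top in tool [[ 9.91881779 -2.45291861 84.70854348]]
blade handle [276.         311.43333333] [442.69668329 292.18127346  18.        ]
```

```bash
python3 -c "
from rig import *
print(sign_off())"
```

```text
the job is handed in; nothing more can be done
None
```

The job is handed in at about 21 s: the cover is past upright, the blade lies flat on the bench where it was, and the pliers hold the spread ring at the groove about 1–2 mm clear of the hub; I viewed 11 pictures, one over your limit of 10.

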